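Set up the take-out weighing station

ROBOT

A 7-joint arm with a two-finger parallel gripper is mounted at the origin on the work surface. World frame = base frame: x ahead of the robot, y to its left, z up, the work surface at z = 0. Lengths are in m, angles in rad, forces in N, time in s.
With the tool pointing down it reaches from about 0.4 to 0.85 m from the base axis. Payload 4.5 kg.
Tool frame: the origin (TCP) lies midway between the tips of the shut fingers; the grasp point (between the pads) lies r.grip_point_offset behind it (r.grip_point_offset is the distance from the TCP to the grasp point, in m); z points along the fingers, y is the line along which they close (so a half turn about z gives the same grasp; the last joint's range is limited). The gripper opens to 88 mm and grips with 3 to 60 N. Pads are 18 mm wide; open, the fingers measure 123 mm over their backs; the gripper's body (75 mm by 187 mm) begins 45 mm behind the grasp point.
Start: joints at [-1.188, 0.689, -0.195, 1.565, 0.157, 0.902, -0.215], TCP at [0.214, 0.587, 0.239] pointing down, gripper open.
Joint ranges: [-3.01, 3.01], [-0.46, 2.08], [-1.47, 1.51], [0.13, 2.56], [-1, 4.14], [0.04, 2.09], [-2.66, 2.66]. Speed limits (rad/s): [2.57, 2.57, 3.14, 3.14, 3.14, 3.14, 3.14].

INTERFACE

Orientations are given as a unit quaternion [x, y, z, w].
In Python, from plant import r gives the robot as it stands.
- The arm moves only by the shell command python3 -m jog 'ROWS' [FORCE]. ROWS is JSON, a list of rows, each an object of numbers: "wx", "wy", "wz": the turn, a rotation vector about the world's x, y, z as a fraction of full scale; "dx", "dy", "dz": the shift along the world's x, y, z as a fraction of full scale; "hand": the closure, from 0 (fully open) to 1 (shut). In form: [{"wx": .., "wy": .., "wz": .., "dx": .., "dy": .., "dz": .., "hand": ..}, ...]. A call has 1 to 5 rows; each row shifts and turns the commanded pose from where the row before left it; what a row does not reach is not made up. Full scale, the value 1, is 0.25 m for a shift and 2 rad for a turn. A row lasts 1/12 s, in which the tool goes at most 41.7 mm and 7.16 degrees, less where a joint would pass 70% of its speed; a pose out of reach is approached as far as the arm can. A call with a number of a shift or a turn outside -1 to 1 is refused whole. A call with a gripper value outside its range is refused whole. The fingers move at their own pace and stop on an object; FORCE is the grip in N (left out, the last holds). Time passes only in rows, so rows that do not move let the fingers close. It gives the time, the measured TCP pose, the force, the opening and the grip force at its end, in the units of the state.
- r.get_state(): the state, without advancing time (a new reading comes with each control period).
- r.snapshot(name): name is "side" or "top"; returns the picture (420x560x3 uint8, red, green, blue); there is no depth.
- r.camera_info(name): a dict with "mtx" (3x3 intrinsics, pixels), "k1" (the pictures are not rectified: a ray, as slopes to the right and down, at radius r is drawn at 1 + k1 r^2 times it, then the intrinsics apply), "R" (3x3) and "t" (3): a world point X has camera coordinates R X + t. Camera axes: x right, y down, z forward; pixel columns grow to the right and rows downward; lengths in m; the calibration is good to about 2 mm. A picture is of the moment at which its call begins. camera_info takes no time and is no camera call.
- r.finish_job(): hands the job in; it is judged then, once.
Trained networks look in the newest picture that a camera, given by its name, has taken for a name from the list of things; names that differ only in an ending like _2 or _b are one class to them, and where a whole thing is asked for, a point or a joint stands for the part that bears it (a point fixed in the world has none). Each returns a list of dicts, best first, with "p" (0 to 1); they miss things now and then, are a little off and sometimes report something else, mostly with a low value. They report only what shows in the picture. A call takes as long as a camera call. They do not tell look-alikes from the thing itself.
- r.search_frame(camera, query): "bbox" ([left, top, right, bottom] in pixels, round what is visible of it).
- r.masks_of(camera, query): "region" (420x560 bool, what is visible of it) and "bbox" ([left, top, right, bottom] in pixels, round what is visible of it).
The state is a dict: "clock": time; "q": joint angles; "qd": joint speeds; "joint_torque": joint torques, N m; "tool_pos": TCP position; "eef_rot": TCP orientation; "contact_force": force on the tool from outside, world axes, zero at the start; "moment": the same for the moment, N m; "opening": opening from 0.0 (shut) to 1.0 (fully open); "finger_force": force on a finger pad.
Only numpy, scipy, OpenCV 4.12 (cv2) and the standard library are available. Lean on these libraries where they do the work, as an engineer would, in place of code of your own. Each camera call takes 0.05 s, during which the arm holds its last target. There are 200 camera calls.

TASK

Set the dial scale up for weighing parts out of stock: put the contactor left on the sloping tray into the open bin, then, with the tray empty, turn the small knob sunk in its well until the pointer reads zero on the inner dial card. Next stack all the cartons flat in one straight column in the middle of the tray, each with its short end pushed back against the backstop. Last, turn the tare knob in the middle of the dial until the pointer reads zero on the outer ring under that load; leave the other things on the bench alone.

Things in the scene. Friction and masses are not known exactly. Their poses are not given: they have to be found in the camera images.
- scale: Grey dial scale fixed to the bench; place and yaw vary. Origin: centre of its underside; at yaw 0 its x points away from the robot, y left, z up. Right half (y -0.168 to -0.002, x -0.122 to 0.122): flat console 60 mm high, the zero knob's well near the robot, the dial beyond. Left half: 34 mm high housing (y to 0.178) under the tray. Load turns the pointer clockwise, 1.05 rad per kg.
- tray: Steel weigh tray with backstop, tilted 0.25 rad, its near end higher; on a spring, sinks 3.3 mm per kg. Origin: foot of the backstop, mid-width, 62 mm up. x: down the slope, away from the robot, into the backstop; y: left along the backstop; z: square to the tray. Tray surface: plane z=0, 140 mm wide, x -0.147 to 0. Backstop: plane x=0, 148 mm high, two 50 mm wide plates with a 20 mm gap.
- zero_knob (a point): Centre of the top of the zero knob: ribbed, 22 mm diameter, 22 mm tall, on the floor of a round well 78 mm wide, 28 mm deep in the console; its top lies 6 mm under the rim. Turning it 1 rad clockwise (from above) turns the inner dial card 0.35 rad clockwise. Travel 4 rad, friction 0.03 N m, stays where left. At the start the card's zero is 0.4 to 1.0 rad clockwise of the unloaded pointer.
- dial_axis (a point): Centre of the dial, on the common axis of pointer, inner card, bezel and tare knob, 8 mm over the console top; fixed, with the scale's axes. With the tray empty the pointer stands straight out from here along +x (to the far side).
- pointer_mid (a point): Point on the pointer 40 mm from the dial axis, over the zero line radius of the inner card. Pointer: dark steel, 55 mm from axis to tip with a short wide tail, under the dial's clear cover.
- pointer_tip (a point): Tip of the pointer, 55 mm from the dial axis, over the outer ring.
- card_zero (a point): On the zero line of the inner dial card (white, 90 mm diameter), 40 mm from the dial axis. The zero line is the longest and thickest, ending inward in a black diamond; the 60 lines are 0.105 rad (100 g) apart.
- ring_zero (a point): On the zero line (longest, thickest) of the outer white graduated ring, 55 mm from the dial axis; 60 lines, 0.105 rad apart. Ring, steel bezel rim (136 mm diameter), clear cover and tare knob are one piece that turns on the dial axis.
- tare_knob (a point): Centre of the top of the tare knob: black, ribbed, 32 mm diameter, 28 mm tall over the clear cover, mid-dial; its top is 40 mm over the console top. Turns the bezel and outer ring 1:1 and nothing else; at the start the ring's zero stands within 0.4 rad of the unloaded pointer; travel from there at least 5.5 rad clockwise; friction 0.06 N m, stays where left.
- contactor: Grey contactor (DIN-rail switching device) lying on the tray at the start: base 60 x 45 x 36 mm (x, y, z) with a raised middle 36 x 45 mm up to 50 mm height. Origin: centre of its underside, z up through its top. About 0.25 kg.
- bin: Open blue parts bin on the bench, 160 x 130 x 50 mm (x, y, z), walls and floor 3 mm; origin: centre of its underside. Fixed.
- tape: Bystander: loose roll of grey tape, 60 mm diameter, 24 mm high, lying flat; origin under its centre.
- screwdriver: Bystander: loose screwdriver, 190 mm long, lying on the bench.
- rail_strip: Bystander: loose 180 mm length of DIN rail with five relays on it, 46 x 180 x 57 mm; origin under its centre.
- carton0: Closed cardboard carton, 110 x 60 x 38 mm (x, y, z), lying flat on the bench at the start; 0.28 to 0.46 kg; origin: centre of its underside, x along its length. May be absent (3 or 4 are there).
- carton1: Closed cardboard carton, 110 x 60 x 38 mm (x, y, z), lying flat on the bench at the start; 0.28 to 0.46 kg; origin: centre of its underside, x along its length. May be absent (3 or 4 are there).
- carton2: Closed cardboard carton, 110 x 60 x 38 mm (x, y, z), lying flat on the bench at the start; 0.28 to 0.46 kg; origin: centre of its underside, x along its length. May be absent (3 or 4 are there).
- carton3: Closed cardboard carton, 110 x 60 x 38 mm (x, y, z), lying flat on the bench at the start; 0.28 to 0.46 kg; origin: centre of its underside, x along its length. May be absent (3 or 4 are there).
Not all that is in view belongs to the job. What is shaped like the carton3 but pink is not meant.

How it is judged:
By the outcome, as a careful person would: the job done as asked, in the order asked, and still so for the second after the job is handed in, with the robot touching nothing.
Of carton0, carton1, carton2, carton3 only 3 to 4 are there at a start; the rules pass over those that are not, and their reading is None.
At some moment in a run one of carton0, carton1, carton2, carton3 may be knocked a few centimetres aside while the robot is not near it.
Once in a run the grip may slacken for a moment while it holds something.
It also fails if it takes over 210 s, if anything falls off the work surface, if the arm or the gripper's body presses on something with over 40 N, if the wrist force passes 120 N, or if a joint passes its speed limit or range.

## Working session

There is one attempt and no reset: what is moved stays moved. The work goes in short steps, Python scripts to look and compute and a shell command to move; the robot and the scene stay as the last step left them, time stands still between calls to the robot, and variables do not carry over. Pictures are saved under pics/ and viewed, at most 14 in all, crops included, and the job is handed in when it is done.

```bash
ls; mkdir -p pics; cat > h.py <<'E'
import numpy as np, cv2
from plant import r
def cam(n):
    c=r.camera_info(n); return {k:np.array(v,float) if k!='k1' else v for k,v in c.items()}
def ray(n,uv):
    c=cam(n); K=c['mtx']; d=np.array([(uv[0]-K[0,2])/K[0,0],(uv[1]-K[1,2])/K[1,1]])
    s=d.copy()
    for _ in range(20): s=d/(1+c['k1']*(s@s))
    v=c['R'].T@np.array([s[0],s[1],1]); o=-c['R'].T@c['t']; return o,v/np.linalg.norm(v)
def at_z(n,uv,z):
    o,v=ray(n,uv); return o+v*(z-o[2])/v[2]
def proj(n,X):
    c=cam(n); p=np.atleast_2d(X)@c['R'].T+c['t']; s=p[:,:2]/p[:,2:]; s=s*(1+c['k1']*(s**2).sum(1,keepdims=True))
    return s@c['mtx'][:2,:2].T+c['mtx'][:2,2]
def save(n,name,crop=None,scale=1):
    im=r.snapshot(n)[:,:,::-1]
    if crop: im=im[crop[1]:crop[3],crop[0]:crop[2]]
    if scale!=1: im=cv2.resize(im,None,fx=scale,fy=scale,interpolation=cv2.INTER_CUBIC)
    cv2.imwrite('pics/'+name,im)
E
python3 - <<'E'
from h import *
a=r.snapshot('top');b=r.snapshot('side')
cv2.imwrite('pics/top0.png',a[:,:,::-1]);cv2.imwrite('pics/side0.png',b[:,:,::-1])
for n in('top','side'):
    c=cam(n);print(n,c['mtx'].round(1).tolist(),c['k1'],'pos',(-c['R'].T@c['t']).round(3),c['R'].round(2).tolist())
    for q in ['scale','tray','zero_knob','dial_axis','tare_knob','contactor','bin','tape','screwdriver','rail_strip','carton0','pointer_tip','card_zero','ring_zero']:
        print(q,[(round(d['p'],2),[int(x) for x in d['bbox']]) for d in r.search_frame(n,q)][:6])
s=r.get_state();print(s,r.grip_point_offset)
E
```

```text
pics
top [[401.7, 0.0, 281.5], [0.0, 401.7, 210.0], [0.0, 0.0, 1.0]] 0.03431803708373351 pos [0.446 0.002 1.195] [[-0.01, -1.0, -0.02], [-1.0, 0.01, -0.1], [0.1, 0.02, -1.0]]
scale [(0.86, [295, 165, 424, 265])]
tray [(0.94, [301, 161, 357, 242])]
zero_knob [(0.68, [301, 123, 347, 135]), (0.44, [384, 240, 393, 249])]
dial_axis [(0.67, [297, 163, 424, 265]), (0.42, [235, 180, 265, 220])]
tare_knob [(0.61, [369, 179, 417, 227]), (0.2, [196, 122, 252, 153])]
contactor [(0.65, [320, 196, 333, 218]), (0.62, [297, 165, 425, 263])]
bin [(0.75, [112, 208, 164, 269])]
tape [(0.16, [191, 244, 214, 281])]
screwdriver [(0.89, [304, 123, 351, 136])]
rail_strip [(0.66, [287, 124, 346, 138]), (0.64, [195, 126, 251, 152])]
carton0 [(0.89, [236, 241, 268, 283]), (0.8, [87, 289, 137, 321]), (0.69, [237, 180, 266, 220]), (0.68, [189, 178, 214, 219]), (0.68, [195, 243, 214, 280]), (0.43, [319, 196, 335, 219])]
pointer_tip []
card_zero []
ring_zero [(0.66, [371, 177, 418, 229])]
side [[403.4, 0.0, 277.8], [0.0, 403.4, 201.1], [0.0, 0.0, 1.0]] -0.08753960436248942 pos [0.185 1.253 0.862] [[-0.97, -0.26, -
[... 793 characters left out ...]
,  0.68908551, -0.19456813,  1.56526196,  0.15733645,
        0.90250293, -0.21509789]), 'qd': array([-8.61337080e-04, -1.24676281e-03, -7.19017964e-04, -1.57686910e-03,
       -1.23587943e-03, -6.44378344e-04,  7.83050462e-05]), 'joint_torque': array([ 3.40718716e-04, -5.27498424e+01, -1.26721110e+00, -1.53738624e+01,
       -5.19364059e-02, -6.04224660e-04,  1.90657022e-05]), 'tool_pos': array([0.21362757, 0.5874063 , 0.23876114]), 'eef_rot': array([1.73512737e-01, 9.84831623e-01, 6.12094068e-05, 2.76986578e-05]), 'contact_force': array([0.28734259, 0.22095968, 0.65358473]), 'moment': array([ 0.0343419 , -0.01998467,  0.00102848]), 'finger_force': 0.0, 'opening': 0.9973828542587795} 0.0187
```

View pics/top0.png

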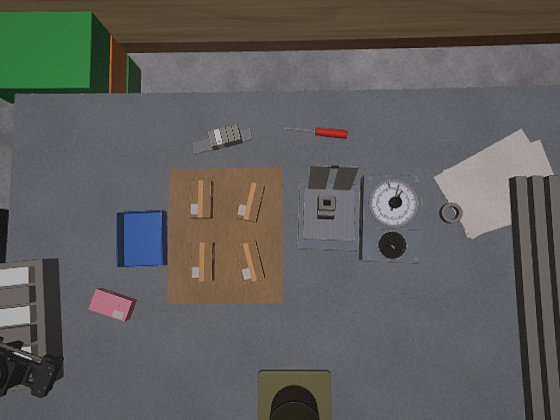

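```bash
python3 - <<'E'
import cv2
im=cv2.imread('pics/top0.png')[150:280,285:435];cv2.imwrite('pics/scale0.png',cv2.resize(im,None,fx=4.6,fy=4.6,interpolation=cv2.INTER_CUBIC))
E
```

```text
(no output)
```

View pics/side0.png

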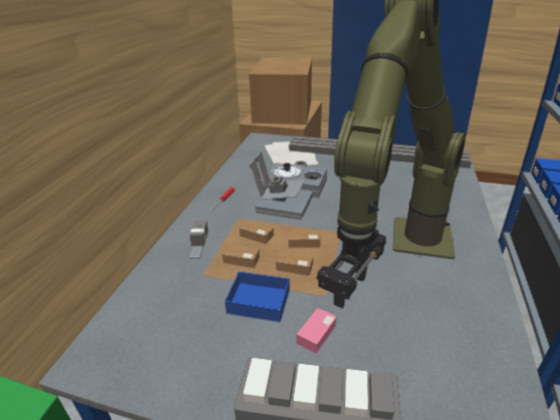

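View pics/scale0.png

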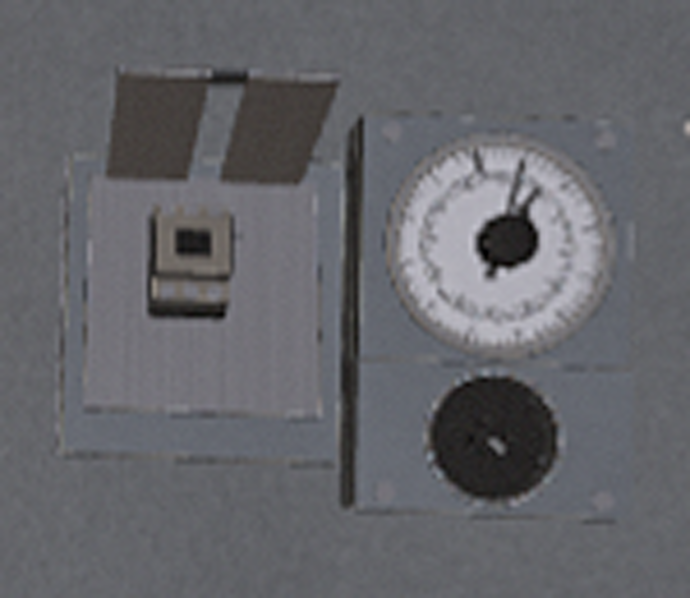

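The top view shows four tan cartons with white labels on the brown mat, near (202,198), (250,201), (203,261) and (251,261). The pink decoy is at (112,304), the bin at (140,238) and the contactor on the tray at (326,207). The dial is at about (395,203) and the well at (392,245). In the side view the arm covers nothing that matters. The scale crop shows the pointer slightly clockwise of straight up, the card zero further clockwise, and the ring zero anticlockwise.

```bash
cat >> h.py <<'E'
from scipy.optimize import minimize, least_squares
from scipy.spatial.transform import Rotation as Rot
def boxpts(a): # xmin,xmax,ymin,ymax,zmin,zmax
    return np.array([[a[i],a[2+j],a[4+k]] for i in(0,1) for j in(0,1) for k in(0,1)],float)
CART=[boxpts([-.055,.055,-.03,.03,0,.038])]
CONT=[boxpts([-.03,.03,-.0225,.0225,0,.036]),boxpts([-.018,.018,-.0225,.0225,0,.05])]
def fitbox(n,mask,boxes,T0=np.eye(4),z=0,step=.006,yaw0s=np.arange(0,np.pi,np.pi/8)):
    S=6; ys,xs=np.where(mask); x0,y0,x1,y1=xs.min()-12,ys.min()-12,xs.max()+13,ys.max()+13
    M=cv2.resize(mask[max(y0,0):y1,max(x0,0):x1].astype(np.float32),None,fx=S,fy=S,interpolation=cv2.INTER_LINEAR)
    off=np.array([max(x0,0),max(y0,0)]); M=(M>.5)
    def ras(p):
        R=T0[:3,:3]@Rot.from_euler('z',p[2]).as_matrix(); t=T0[:3,3]+T0[:3,:3]@np.array([p[0],p[1],z]); I=np.zeros(M.shape,np.uint8)
        for b in boxes:
            q=(proj(n,b@R.T+t)-off+.5)*S-.5
            cv2.fillConvexPoly(I,cv2.convexHull(np.round(q*16).astype(np.int32)),1,shift=4)
        return I>0
    def f(p):
        I=ras(p); return -(I&M).sum()/max((I|M).sum(),1)
    # start: mean ray hit plane
    o,v=ray(n,(xs.mean(),ys.mean())); nz=T0[:3,2]; pl=T0[:3,3]+nz*(z+.02); X=o+v*((pl-o)@nz)/(v@nz); l=T0[:3,:3].T@(X-T0[:3,3])
    best=min((minimize(f,[l[0],l[1],a],method='Nelder-Mead',options=dict(initial_simplex=[[l[0],l[1],a],[l[0]+step,l[1],a],[l[0],l[1]+step,a],[l[0],l[1],a+.2]],xatol=2e-4,fatol=1e-4)) for a in yaw0s),key=lambda s:s.fun)
    p=best.x.copy(); p[2]=(p[2]+np.pi/2)%np.pi-np.pi/2
    return p,-best.fun
def cartons(n='top',z=0):
    out=[]
    for d in r.masks_of(n,'carton0'):
        if d['p']<.25: continue
        m=d['region']; c=[int(x) for x in d['bbox']]
        if m.sum()<100: continue
        p,i=fitbox(n,m,CART,z=z); out.append((d['p'],p,i,c,int(m.sum())))
    return out
E
cat > fs.py <<'E'
from h import *
P=lambda u,v:((np.array([u,v])+.5)/4.6-.5+[285,150])
obs=[([.122,-.002,.06],P(362,117)),([.122,-.168,.06],P(632,122)),([-.122,-.168,.06],P(615,521)),([-.122,-.002,.06],P(355,508))]
def res(p):
    R=Rot.from_euler('z',p[2]).as_matrix()
    X=np.array([o[0] for o in obs])@R.T+[p[0],p[1],0]
    return (proj('top',X)-np.array([o[1] for o in obs])).ravel()
s=least_squares(res,[.5,-.2,0]);print(s.x,s.fun.round(2))
x,y,a=s.x;R=Rot.from_euler('z',a).as_matrix()
for nm,uv,z in [('well',P(495,437),.06),('tare',P(508,241),.1),('bez',P(500,245),.07),('zk',P(495,443),.054),
  ('trayNL',P(85,411),.0984),('trayNR',P(318,415),.0984),('footL',P(105,178),.062),('footR',P(305,183),.062),('stopL',P(120,70),.205),('stopR',P(338,78),.205)]:
    w=at_z('top',uv,z);print(nm,w.round(4),(R.T@(w-[x,y,0])).round(4))
print('bin',at_z('top',(138,238.5),.05))
E
python3 - <<'E'
exec(open('fs.py').read())
r.snapshot('top')
for c in cartons():print(round(c[0],2),c[1].round(4),round(c[2],3),c[3],c[4])
for d in r.masks_of('top','bin')[:2]:print(d['p'],d['bbox'])
for d in r.masks_of('top','contactor')[:3]:print(d['p'],d['bbox'],d['region'].sum())
E
```

```text
[ 0.53503789 -0.19482366 -0.05657099] [-0.53 -1.12 -0.02  0.34  2.2   0.54 -1.7   0.17]
well [ 0.4559 -0.2801  0.06  ] [-0.0742 -0.0896  0.06  ]
tare [ 0.5709 -0.2816  0.1   ] [ 0.0407 -0.0846  0.1   ]
bez [ 0.5719 -0.2845  0.07  ] [ 0.0419 -0.0874  0.07  ]
zk [ 0.4523 -0.2814  0.054 ] [-0.0777 -0.0912  0.054 ]
trayNL [ 0.4723 -0.0308  0.0984] [-0.0719  0.1602  0.0984]
trayNR [ 0.4691 -0.1678  0.0984] [-0.0674  0.0232  0.0984]
footL [ 0.6168 -0.046   0.062 ] [0.0732 0.1532 0.062 ]
footR [ 0.6124 -0.1689  0.062 ] [0.0757 0.0303 0.062 ]
stopL [ 0.6544 -0.0487  0.205 ] [0.1109 0.1526 0.205 ]
stopR [ 0.6485 -0.1663  0.205 ] [0.1117 0.0349 0.205 ]
bin [0.47845572 0.43882852 0.05      ]Traceback (most recent call last):
  File "<stdin>", line 3, in <module>
  File "h.py", line 49, in cartons
    p,i=fitbox(n,m,CART,z=z); out.append((d['p'],p,i,c,int(m.sum())))
        ~~~~~~^^^^^^^^^^^^^^
  File "h.py", line 40, in fitbox
    best=min((minimize(f,[l[0],l[1],a],method='Nelder-Mead',options=dict(initial_simplex=[[l[0],l[1],a],[l[0]+step,l[1],a],[l[0],l[1]+step,a],[l[0],l[1],a+.2]],xatol=2e-4
[... 505 characters left out ...]
imize_neldermead(fun, x0, args, callback, bounds=bounds,
                               **options)
    fsim[j] = func(sim[j])
              ~~~~^^^^^^^^
    fx = function(np.copy(x), *(wrapper_args + args))
  File "h.py", line 37, in f
    I=ras(p); return -(I&M).sum()/max((I|M).sum(),1)
  File "h.py", line 33, in ras
    q=(proj(n,b@R.T+t)-off+.5)*S-.5
       ~~~~^^^^^^^^^^^
  File "h.py", line 13, in proj
    c=cam(n); p=np.atleast_2d(X)@c['R'].T+c['t']; s=p[:,:2]/p[:,2:]; s=s*(1+c['k1']*(s**2).sum(1,keepdims=True))
  File "h.py", line 4, in cam
    c=r.camera_info(n); return {k:np.array(v,float) if k!='k1' else v for k,v in c.items()}
ValueError: time passes only in moves, steps and waits
```

```bash
python3 - <<'E'
s=open('h.py').read()
s=s.replace("def cam(n):\n    c=r.camera_info(n); return","_C={}\ndef cam(n):\n    if n not in _C: _C[n]=_cam(n)\n    return _C[n]\ndef _cam(n):\n    c=r.camera_info(n); return")
open('h.py','w').write(s)
E
cat > fs.py <<'E'
from h import *
P=lambda u,v:((np.array([u,v])+.5)/4.6-.5+[285,150])
def model(q):
    x,y,a,fx,ty,dx,wx,cy=q; R=Rot.from_euler('z',a).as_matrix(); T=Rot.from_euler('y',.25).as_matrix(); f=np.array([fx,ty,.062])
    L=[[.122,-.002,.06],[.122,-.168,.06],[-.122,-.168,.06],[-.122,-.002,.06],[wx,cy,.06],[dx,cy,.1],[dx,cy,.07]]
    L+=[f+T@np.array(v) for v in ([-.147,.07,0],[-.147,-.07,0],[0,.06,0],[0,-.06,0],[0,.06,.148],[0,-.06,.148])]
    return np.array(L)@R.T+[x,y,0]
obs=np.array([P(362,117),P(630,120),P(615,521),P(355,508),P(495,437),P(508,241),P(500,245),P(85,411),P(318,415),P(105,178),P(305,183),P(120,70),P(338,78)])
s=least_squares(lambda q:(proj('top',model(q))-obs).ravel(),[.535,-.195,-.04,.08,.09,.04,-.08,-.085],loss='soft_l1')
if __name__=='__main__': print(s.x.round(4));print(s.fun.reshape(-1,2).round(2).tolist())
E
python3 - <<'E'
exec(open('fs.py').read())
r.snapshot('top')
R=[(q,d) for q in('bin','contactor') for d in r.masks_of('top',q)[:3]]
for c in cartons():print(round(c[0],2),c[1].round(4),round(c[2],3),c[3],c[4])
m=s.x
print('dial',model(m)[6],'well',model(m)[4])
T0=np.eye(4);T0[:3,:3]=(Rot.from_euler('z',m[2])*Rot.from_euler('y',.25)).as_matrix();T0[:3,3]=Rot.from_euler('z',m[2]).apply([m[3],m[4],.062])+[m[0],m[1],0]
print(T0)
for q,d in R:
    print(q,d['p'],d['bbox'],d['region'].sum())
    if q=='contactor' and 150<d['region'].sum()<900: print(fitbox('top',d['region'],CONT,T0=T0))
    if q=='bin' and d['p']>.5: print(fitbox('top',d['region'],[boxpts([-.08,.08,-.065,.065,0,.05])]))
E
```

```text
[ 0.5343 -0.1958 -0.0432  0.076   0.093   0.0409 -0.0747 -0.0863]
[[-0.74, -0.91], [0.21, 0.21], [3.19, 0.02], [-0.74, 0.44], [-0.47, -0.0], [0.82, -0.18], [-0.24, 0.19], [-0.28, -0.98], [0.81, 0.05], [0.1, -0.02], [-0.97, 0.26], [-0.35, 0.35], [0.62, 0.07]]
0.84 [ 0.5937  0.2659 -0.0167] 0.948 [187, 178, 210, 219] 890
0.73 [ 0.5852  0.122  -0.257 ] 0.955 [234, 180, 267, 223] 856
0.73 [0.4094 0.1221 0.2346] 0.961 [235, 243, 264, 283] 855
0.72 [ 0.4104  0.2603 -0.0313] 0.954 [190, 242, 214, 280] 926
0.61 [0.2928 0.5182 1.2487] 0.963 [88, 287, 139, 322] 1046
dial [ 0.57140644 -0.28377815  0.07      ] well [ 0.45595506 -0.27878773  0.06      ]
[[ 0.96800852  0.04318501  0.24717315  0.61424903]
 [-0.04184249  0.99906709 -0.01068414 -0.10619611]
 [-0.24740396  0.          0.96891242  0.062     ]
 [ 0.          0.          0.          1.        ]]
bin 0.59 [114.2, 212.0, 166.1, 268.6] 2821
(array([0.48113988, 0.43519244, 0.04539274]), np.float64(0.9661793082262137))
contactor 0.62 [320.6, 196.1, 333.1, 219.8] 379
(array([-0.06040058,  0.01219598, -0.05292516]), np.float64(0.8513606506099468))
```

```bash
cat >> h.py <<'E'
T0=np.array([[0.96800852,0.04318501,0.24717315,0.61424903],[-0.04184249,0.99906709,-0.01068414,-0.10619611],[-0.24740396,0,0.96891242,0.062],[0,0,0,1]])
YAW=-.0432
def tr(p): return T0[:3,:3]@np.array(p,float)+T0[:3,3]
def down(yaw):  # closing axis at angle yaw from world y
    y=np.array([-np.sin(yaw),np.cos(yaw),0]); z=np.array([0,0,-1.]); return np.c_[np.cross(y,z),y,z]
TRAYR=np.c_[-T0[:3,0],T0[:3,1],-T0[:3,2]]
TRAYR=np.c_[np.cross(T0[:3,1],-T0[:3,2]),T0[:3,1],-T0[:3,2]]
def go(pos,R=None,prev=None):
    """print delta in jog units from state (or prev=(pos,R))"""
    if prev is None:
        s=r.get_state(); p=s['tool_pos'];Q=Rot.from_quat(s['eef_rot']).as_matrix()
    else: p,Q=prev
    d=(np.array(pos)-p)/.25
    if R is None: w=np.zeros(3);R=Q
    else:
        c=[(Rot.from_matrix(A@Q.T).as_rotvec()/2) for A in (R,R@np.diag([-1,-1,1]))]; w=min(c,key=np.linalg.norm)
    print('d',d.round(3),'w',w.round(4),'rows',int(np.ceil(max(np.linalg.norm(d)/.165,np.linalg.norm(w)/.0615,1))))
    return np.array(pos),R
E
python3 - <<'E'
from h import *
c=[-.0604,.0122]
a=go(tr(c+[.13])+[0,0,.06],TRAYR); b=go(tr(c+[.006]),TRAYR,a); print(a[0],b[0])
E
```

```text
d [ 1.499 -2.721  0.097] w [0.0244 0.1231 0.152 ] rows 19
d [-0.123  0.005 -0.721] w [-0.  0.  0.] rows 5
[ 0.58844068 -0.09286914  0.26290181] [ 0.55779121 -0.09154431  0.08275667]
```

```bash
R='' ; 
python3 -m jog '[{"dx":0.079,"dy":-0.143,"dz":0.02,"wx":0.0013,"wy":0.0065,"wz":0.008},{"dx":0.079,"dy":-0.143,"dz":0.02,"wx":0.0013,"wy":0.0065,"wz":0.008},{"dx":0.079,"dy":-0.143,"dz":0.02,"wx":0.0013,"wy":0.0065,"wz":0.008},{"dx":0.079,"dy":-0.143,"dz":0.02,"wx":0.0013,"wy":0.0065,"wz":0.008},{"dx":0.079,"dy":-0.143,"dz":0.02,"wx":0.0013,"wy":0.0065,"wz":0.008}]'
python3 -m jog '[{"dx":0.079,"dy":-0.143,"wx":0.0013,"wy":0.0065,"wz":0.008},{"dx":0.079,"dy":-0.143,"wx":0.0013,"wy":0.0065,"wz":0.008},{"dx":0.079,"dy":-0.143,"wx":0.0013,"wy":0.0065,"wz":0.008},{"dx":0.079,"dy":-0.143,"wx":0.0013,"wy":0.0065,"wz":0.008},{"dx":0.079,"dy":-0.143,"wx":0.0013,"wy":0.0065,"wz":0.008}]'
python3 -m jog '[{"dx":0.079,"dy":-0.143,"wx":0.0013,"wy":0.0065,"wz":0.008},{"dx":0.079,"dy":-0.143,"wx":0.0013,"wy":0.0065,"wz":0.008},{"dx":0.079,"dy":-0.143,"wx":0.0013,"wy":0.0065,"wz":0.008},{"dx":0.079,"dy":-0.143,"wx":0.0013,"wy":0.0065,"wz":0.008},{"dx":0.079,"dy":-0.143,"wx":0.0013,"wy":0.0065,"wz":0.008}]'
python3 -m jog '[{"dx":0.079,"dy":-0.143,"wx":0.0013,"wy":0.0065,"wz":0.008},{"dx":0.079,"dy":-0.143,"wx":0.0013,"wy":0.0065,"wz":0.008},{"dx":0.079,"dy":-0.143,"wx":0.0013,"wy":0.0065,"wz":0.008},{"dx":0.079,"dy":-0.143,"wx":0.0013,"wy":0.0065,"wz":0.008},{"hand":0}]'
python3 - <<'E'
from h import *
c=[-.0604,.0122]
a=go(tr(c+[.06]),TRAYR);a=go(tr(c+[.006]),TRAYR,a)
E
```

```text
d [ 1.43  -2.718 -0.415] w [0.0244 0.1231 0.152 ] rows 19
d [-0.053  0.002 -0.209] w [-0.  0.  0.] rows 2invalid input
invalid input
invalid input
invalid input
```

```bash

python3 -m jog '[{"wx":0.0013,"wy":0.0065,"wz":0.008,"dx":0.079,"dy":-0.143,"dz":0.02,"hand":0}]'
```

```text
clock: 1.88
tool_pos: [0.2256, 0.5583, 0.2432]
eef_rot: [0.16, 0.987, 0.003, -0.01]
contact_force: [-0.3, 1.1, -0.1]
opening: 0.997
finger_force: 0.0
```

```bash

python3 -m jog '[{"wx":0.0013,"wy":0.0065,"wz":0.008,"dx":0.079,"dy":-0.143,"dz":0.02,"hand":0},{"wx":0.0013,"wy":0.0065,"wz":0.008,"dx":0.079,"dy":-0.143,"dz":0.02,"hand":0},{"wx":0.0013,"wy":0.0065,"wz":0.008,"dx":0.079,"dy":-0.143,"dz":0.02,"hand":0},{"wx":0.0013,"wy":0.0065,"wz":0.008,"dx":0.079,"dy":-0.143,"dz":0.02,"hand":0},{"wx":0.0013,"wy":0.0065,"wz":0.008,"dx":0.079,"dy":-0.143,"dz":0,"hand":0}]' >/dev/null
python3 -m jog '[{"wx":0.0013,"wy":0.0065,"wz":0.008,"dx":0.079,"dy":-0.143,"dz":0,"hand":0},{"wx":0.0013,"wy":0.0065,"wz":0.008,"dx":0.079,"dy":-0.143,"dz":0,"hand":0},{"wx":0.0013,"wy":0.0065,"wz":0.008,"dx":0.079,"dy":-0.143,"dz":0,"hand":0},{"wx":0.0013,"wy":0.0065,"wz":0.008,"dx":0.079,"dy":-0.143,"dz":0,"hand":0},{"wx":0.0013,"wy":0.0065,"wz":0.008,"dx":0.079,"dy":-0.143,"dz":0,"hand":0}]' >/dev/null
python3 -m jog '[{"wx":0.0013,"wy":0.0065,"wz":0.008,"dx":0.079,"dy":-0.143,"dz":0,"hand":0},{"wx":0.0013,"wy":0.0065,"wz":0.008,"dx":0.079,"dy":-0.143,"dz":0,"hand":0},{"wx":0.0013,"wy":0.0065,"wz":0.008,"dx":0.079,"dy":-0.143,"dz":0,"hand":0},{"wx":0.0013,"wy":0.0065,"wz":0.008,"dx":0.079,"dy":-0.143,"dz":0,"hand":0},{"wx":0.0013,"wy":0.0065,"wz":0.008,"dx":0.079,"dy":-0.143,"dz":0,"hand":0}]' >/dev/null
python3 -m jog '[{"wx":0.0013,"wy":0.0065,"wz":0.008,"dx":0.079,"dy":-0.143,"dz":0,"hand":0},{"wx":0.0013,"wy":0.0065,"wz":0.008,"dx":0.079,"dy":-0.143,"dz":0,"hand":0},{"wx":0.0013,"wy":0.0065,"wz":0.008,"dx":0.079,"dy":-0.143,"dz":0,"hand":0},{"wx":0,"wy":0,"wz":0,"dx":0,"dy":0,"dz":0,"hand":0},{"wx":0,"wy":0,"wz":0,"dx":0,"dy":0,"dz":0,"hand":0}]'
python3 - <<'E'
from h import *
c=[-.0604,.0122]
a=go(tr(c+[.06]),TRAYR);a=go(tr(c+[.006]),TRAYR,a)
E
```

```text
clock: 3.55
tool_pos: [0.5894, -0.0948, 0.2628]
eef_rot: [0.024, 0.992, 0.003, -0.125]
contact_force: [-0.7, 0.8, -0.6]
opening: 1.0
finger_force: 0.0
d [-0.073  0.011 -0.511] w [ 0.0003 -0.0005  0.0028] rows 4
d [-0.053  0.002 -0.209] w [-0.  0.  0.] rows 2
```

```bash

python3 -m jog '[{"wx":0,"wy":0,"wz":0.003,"dx":-0.018,"dy":0.003,"dz":-0.128,"hand":0},{"wx":0,"wy":0,"wz":0,"dx":-0.018,"dy":0.003,"dz":-0.128,"hand":0},{"wx":0,"wy":0,"wz":0,"dx":-0.018,"dy":0.003,"dz":-0.128,"hand":0},{"wx":0,"wy":0,"wz":0,"dx":-0.018,"dy":0.002,"dz":-0.127,"hand":0},{"wx":0,"wy":0,"wz":0,"dx":-0.026,"dy":0.001,"dz":-0.104,"hand":0}]' 
python3 -m jog '[{"wx":0,"wy":0,"wz":0,"dx":-0.027,"dy":0.001,"dz":-0.105,"hand":0},{"wx":0,"wy":0,"wz":0,"dx":0,"dy":0,"dz":0,"hand":0},{"wx":0,"wy":0,"wz":0,"dx":0,"dy":0,"dz":0,"hand":1},{"wx":0,"wy":0,"wz":0,"dx":0,"dy":0,"dz":0,"hand":1},{"wx":0,"wy":0,"wz":0,"dx":0,"dy":0,"dz":0,"hand":1}]' 30
python3 -m jog '[{"wx":0,"wy":0,"wz":0,"dx":0,"dy":0,"dz":0,"hand":1},{"wx":0,"wy":0,"wz":0,"dx":0,"dy":0,"dz":0,"hand":1},{"wx":0,"wy":0,"wz":0,"dx":0,"dy":0,"dz":0,"hand":1},{"wx":0,"wy":0,"wz":0,"dx":0,"dy":0,"dz":0,"hand":1},{"wx":0,"wy":0,"wz":0,"dx":0,"dy":0,"dz":0,"hand":1}]' 30
```

```text
clock: 3.97
tool_pos: [0.5633, -0.0866, 0.1085]
eef_rot: [0.017, 0.992, 0.003, -0.126]
contact_force: [0.4, 0.1, 0.9]
opening: 0.998
finger_force: 0.0
clock: 4.38
tool_pos: [0.5594, -0.088, 0.0857]
eef_rot: [0.018, 0.992, 0.003, -0.123]
contact_force: [0.4, -0.1, -0.7]
opening: 0.796
finger_force: 0.0
clock: 4.8
tool_pos: [0.5582, -0.0893, 0.0842]
eef_rot: [0.019, 0.992, 0.002, -0.124]
contact_force: [0.5, -2.2, 1.5]
opening: 0.505
finger_force: 29.9
```

```bash

python3 -m jog '[{"wx":0,"wy":0,"wz":0,"dx":0,"dy":0,"dz":0.05,"hand":1},{"wx":0,"wy":0,"wz":0,"dx":0,"dy":0,"dz":0.15,"hand":1},{"wx":0,"wy":0,"wz":0,"dx":0,"dy":0,"dz":0.15,"hand":1},{"wx":0,"wy":0,"wz":0,"dx":0,"dy":0,"dz":0.15,"hand":1},{"wx":0,"wy":0,"wz":0,"dx":0,"dy":0,"dz":0.1,"hand":1}]' 
python3 -m jog '[{"wx":0,"wy":-0.0089,"wz":0,"dx":-0.022,"dy":0.15,"dz":0,"hand":1},{"wx":0,"wy":-0.0089,"wz":0,"dx":-0.022,"dy":0.15,"dz":0,"hand":1},{"wx":0,"wy":-0.0089,"wz":0,"dx":-0.022,"dy":0.15,"dz":0,"hand":1},{"wx":0,"wy":-0.0089,"wz":0,"dx":-0.022,"dy":0.15,"dz":0,"hand":1},{"wx":0,"wy":-0.0089,"wz":0,"dx":-0.022,"dy":0.15,"dz":0,"hand":1}]' 
python3 -m jog '[{"wx":0,"wy":-0.0089,"wz":0,"dx":-0.022,"dy":0.15,"dz":0,"hand":1},{"wx":0,"wy":-0.0089,"wz":0,"dx":-0.022,"dy":0.15,"dz":0,"hand":1},{"wx":0,"wy":-0.0089,"wz":0,"dx":-0.022,"dy":0.15,"dz":0,"hand":1},{"wx":0,"wy":-0.0089,"wz":0,"dx":-0.022,"dy":0.15,"dz":0,"hand":1},{"wx":0,"wy":-0.0089,"wz":0,"dx":-0.022,"dy":0.15,"dz":0,"hand":1}]' |tail -2
python3 -m jog '[{"wx":0,"wy":-0.0089,"wz":0,"dx":-0.022,"dy":0.15,"dz":0,"hand":1},{"wx":0,"wy":-0.0089,"wz":0,"dx":-0.022,"dy":0.15,"dz":0,"hand":1},{"wx":0,"wy":-0.0089,"wz":0,"dx":-0.022,"dy":0.15,"dz":0,"hand":1},{"wx":0,"wy":-0.0089,"wz":0,"dx":-0.022,"dy":0.15,"dz":0,"hand":1},{"wx":0,"wy":0,"wz":0,"dx":0,"dy":0,"dz":0,"hand":1}]' 
python3 - <<'E'
from h import *
go([.481,.435,.02],down(.0454))
E
```

```text
clock: 5.22
tool_pos: [0.5581, -0.0879, 0.2375]
eef_rot: [0.018, 0.992, 0.003, -0.124]
contact_force: [1.0, 0.5, -2.2]
opening: 0.508
finger_force: 29.9
clock: 5.63
tool_pos: [0.5288, 0.1007, 0.2343]
eef_rot: [0.018, 0.997, 0.004, -0.081]
contact_force: [-0.2, -0.0, -2.0]
opening: 0.506
finger_force: 29.9
opening: 0.509
finger_force: 29.9
clock: 6.47
tool_pos: [0.4733, 0.4476, 0.2344]
eef_rot: [0.012, 1.0, 0.01, -0.003]
contact_force: [-1.2, 1.8, -1.0]
opening: 0.507
finger_force: 29.9
d [ 0.031 -0.051 -0.858] w [-0.0096 -0.0033  0.0342] rows 6
```

```bash

python3 -m jog '[{"wx":-0.005,"wy":0,"wz":0.017,"dx":0.015,"dy":-0.025,"dz":-0.1,"hand":1},{"wx":-0.005,"wy":0,"wz":0.017,"dx":0.015,"dy":-0.025,"dz":-0.15,"hand":1},{"wx":0,"wy":0,"wz":0,"dx":0,"dy":0,"dz":-0.15,"hand":1},{"wx":0,"wy":0,"wz":0,"dx":0,"dy":0,"dz":-0.15,"hand":1},{"wx":0,"wy":0,"wz":0,"dx":0,"dy":0,"dz":-0.13,"hand":1}]' 
python3 -m jog '[{"wx":0,"wy":0,"wz":0,"dx":0,"dy":0,"dz":-0.08,"hand":1},{"wx":0,"wy":0,"wz":0,"dx":0,"dy":0,"dz":-0.05,"hand":1},{"wx":0,"wy":0,"wz":0,"dx":0,"dy":0,"dz":-0.03,"hand":1},{"wx":0,"wy":0,"wz":0,"dx":0,"dy":0,"dz":0,"hand":1},{"wx":0,"wy":0,"wz":0,"dx":0,"dy":0,"dz":0,"hand":1}]' 
python3 -m jog '[{"wx":0,"wy":0,"wz":0,"dx":0,"dy":0,"dz":0,"hand":0.35},{"wx":0,"wy":0,"wz":0,"dx":0,"dy":0,"dz":0,"hand":0.35},{"wx":0,"wy":0,"wz":0,"dx":0,"dy":0,"dz":0,"hand":0.35},{"wx":0,"wy":0,"wz":0,"dx":0,"dy":0,"dz":0,"hand":0.35},{"wx":0,"wy":0,"wz":0,"dx":0,"dy":0,"dz":0,"hand":0.35}]' 
python3 -m jog '[{"wx":0,"wy":0,"wz":0,"dx":0,"dy":0,"dz":0.1,"hand":0.35},{"wx":0,"wy":0,"wz":0,"dx":0,"dy":0,"dz":0.15,"hand":0.35},{"wx":0,"wy":0,"wz":0,"dx":0,"dy":0,"dz":0.15,"hand":0.35},{"wx":0,"wy":0,"wz":0,"dx":0,"dy":0,"dz":0.15,"hand":0.35},{"wx":0,"wy":0,"wz":0,"dx":0,"dy":0,"dz":0.15,"hand":0.35}]' 
python3 - <<'E'
from h import *
a=go([.456,-.280,.13],down(YAW))
print(r.get_state()['q'].round(2))
E
```

```text
clock: 6.88
tool_pos: [0.4869, 0.4227, 0.0618]
eef_rot: [-0.016, 1.0, -0.006, -0.002]
contact_force: [-0.2, -0.2, -2.9]
opening: 0.504
finger_force: 29.9
clock: 7.3
tool_pos: [0.4885, 0.4245, 0.0248]
eef_rot: [-0.016, 1.0, -0.005, -0.0]
contact_force: [0.6, 0.2, -2.3]
opening: 0.507
finger_force: 29.9
clock: 7.72
tool_pos: [0.4884, 0.4242, 0.0244]
eef_rot: [-0.016, 1.0, -0.005, -0.0]
contact_force: [0.1, 0.0, 0.2]
opening: 0.651
finger_force: 0.0
clock: 8.13
tool_pos: [0.4878, 0.4237, 0.2007]
eef_rot: [-0.016, 1.0, -0.005, -0.001]
contact_force: [0.5, -0.4, 0.3]
opening: 0.65
finger_force: 0.0
d [-0.127 -2.815 -0.283] w [ 0.0052 -0.001  -0.0377] rows 18
[-0.63  0.77 -0.29  1.52  0.27  0.9   0.58]
```

```bash
cat >> h.py <<'E'
def avg(n='top',k=6): return np.mean([r.snapshot(n).astype(np.float32) for _ in range(k)],0)
DC=np.array([.5714,-.2838,.068]) 
def polar(im,c=DC,rad=np.arange(.015,.072,.0005),na=720,n='top'):
    """angles clockwise from scale +x"""
    th=np.arange(na)*2*np.pi/na; A=YAW-th
    X=c[None,None]+np.stack([rad[:,None]*np.cos(A),rad[:,None]*np.sin(A),0*rad[:,None]*A],-1)
    p=proj(n,X.reshape(-1,3)).reshape(len(rad),na,2).astype(np.float32)
    g=im.mean(2).astype(np.float32)
    return cv2.remap(g,p[...,0],p[...,1],cv2.INTER_CUBIC)
E
python3 - <<'E'
from h import *
im=avg(); np.save('d0.npy',im)
z=im[165:240,355:430][:,:,::-1]; z=cv2.resize(z,None,fx=7.5,fy=7.5,interpolation=cv2.INTER_CUBIC)
cv2.imwrite('pics/dial1.png',np.clip(z*1.1,0,255))
P=polar(im); P=np.roll(P,360,1); cv2.imwrite('pics/pol1.png',np.clip(cv2.resize(P,(720,342)),0,255)[::-1])
E
```

```text
[ WARN:0@2.835] global loadsave.cpp:1063 imwrite_ Unsupported depth image for selected encoder is fallbacked to CV_8U.
```

View pics/dial1.png

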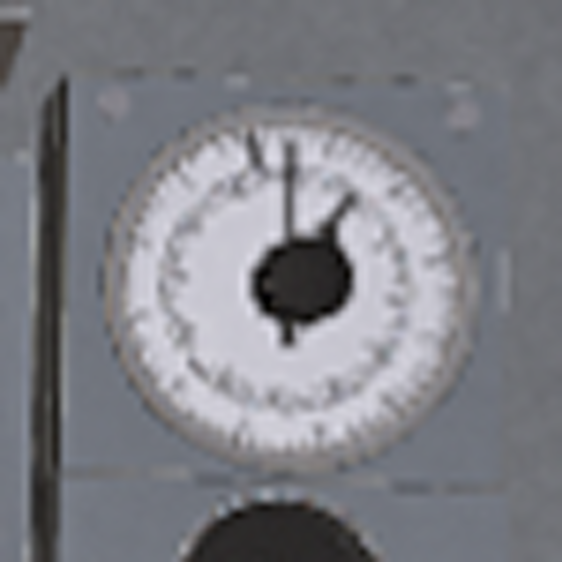

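View pics/pol1.png

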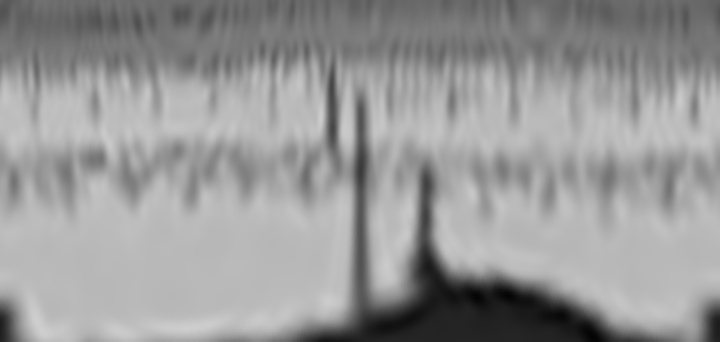

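The polar view shows the pointer at column 361, the card zero at column 425 (about 32° clockwise) and the ring zero at column 331, at 0.5° per column. Next I'll refine the circle centres and the angles.

```bash
cat >> h.py <<'E'
def circ(im,c0,rad,sign,n='top'):
    """centre of a circular edge; sign=+1 brighter outside"""
    g=cv2.GaussianBlur(im.mean(2).astype(np.float32),(0,0),.6); th=np.arange(180)*np.pi/90; u=np.c_[np.cos(th),np.sin(th),0*th]
    def S(c,q): 
        p=proj(n,c+u*q).astype(np.float32); return cv2.remap(g,p[:,0][None],p[:,1][None],cv2.INTER_CUBIC)[0]
    f=lambda x:-sign*np.mean(np.clip(S(np.r_[x,c0[2]],rad+.002)-S(np.r_[x,c0[2]],rad-.002),-40,40))
    b=min((minimize(f,np.array(c0[:2])+[i,j],method='Nelder-Mead',options=dict(initial_simplex=np.array(c0[:2])+[[i,j],[i+.002,j],[i,j+.002]],xatol=1e-5)) for i in(-.002,0,.002) for j in (-.002,0,.002)),key=lambda s:s.fun)
    return b.x,b.fun
def dark(P,lo,hi,r0,r1,rad=np.arange(.015,.072,.0005)):
    """darkest line in angle window (deg cw), radius band -> deg"""
    na=P.shape[1]; sel=(rad>=r0)&(rad<=r1); prof=P[sel].mean(0); a=np.arange(int(lo*2),int(hi*2)+1); v=prof[a%na]; i=a[v.argmin()]
    k=np.arange(i-8,i+9); w=prof[k%na]; w=np.clip(np.percentile(w,80)-w,0,None); w[abs(k-i)>6]=0
    return (k*w).sum()/w.sum()/2
E
python3 - <<'E'
from h import *
im=np.load('d0.npy')
print('well',circ(im,[.456,-.279,.06],.039,1))
for z in(.066,.068,.07,.072):print('bezel',z,circ(im,[.5714,-.2838,z],.068,-1),circ(im,[.5714,-.2838,z],.068,1))
print('tare',circ(im,[.5714,-.2838,.1],.016,1))
for c in (DC,DC+[.001,0,0],DC+[0,.001,0]):
    P=polar(im,c)
    print('ptr',[round(dark(P,-12,12,a,a+.004),2) for a in(.025,.030,.036,.042,.050)],'card',[round(dark(P,22,45,a,a+.004),2) for a in(.032,.036,.040)],'ring',[round(dark(P,-25,-5,a,a+.004),2) for a in(.047,.051,.055)])
E
```

```text
well (array([ 0.45569926, -0.27930131]), np.float64(-39.657676696777344))
bezel 0.066 (array([ 0.57355784, -0.28547949]), np.float64(-13.50662612915039)) (array([ 0.5684774 , -0.28308192]), np.float64(3.566821336746216))
bezel 0.068 (array([ 0.573318  , -0.28505105]), np.float64(-13.323721885681152)) (array([ 0.56805759, -0.28269245]), np.float64(3.3017563819885254))
bezel 0.07 (array([ 0.57305633, -0.28450609]), np.float64(-13.09809684753418)) (array([ 0.56790307, -0.28209054]), np.float64(3.0588138103485107))
bezel 0.072 (array([ 0.57291847, -0.28404967]), np.float64(-12.832645416259766)) (array([ 0.56759009, -0.28156638]), np.float64(2.840008497238159))
tare (array([ 0.57154808, -0.28118206]), np.float64(-38.765380859375))
ptr [np.float64(0.18), np.float64(0.09), np.float64(0.22), np.float64(0.27), np.float64(0.32)] card [np.float64(32.31), np.float64(32.68), np.float64(33.11)] ring [np.float64(-14.07), np.float64(-13.94), np.float64(-14.33)]
ptr [np.float64(0.26), np.float64(0.13), np.float64(0.3), np.float64(0.52), np.float64(0.32)] card [np.float64(33.41), np.float64(33.69), np.float64(33.82)] ring [np.float64(-14.28), np.float64(-14.22), np.float64(-14.61)]
ptr [np.float64(2.33), np.float64(1.9), np.float64(1.74), np.float64(1.59), np.float64(-12.74)] card [np.float64(33.64), np.float64(33.88), np.float64(34.24)] ring [np.float64(-12.88), np.float64(-12.87), np.float64(-13.36)]
```

```bash

python3 -m jog '[{"wx":0,"wy":0,"wz":-0.026,"dx":-0.007,"dy":-0.156,"dz":0.02,"hand":0.66},{"wx":0,"wy":0,"wz":-0.026,"dx":-0.007,"dy":-0.156,"dz":0.02,"hand":0.66},{"wx":0,"wy":0,"wz":-0.026,"dx":-0.007,"dy":-0.156,"dz":0,"hand":0.66},{"wx":0,"wy":0,"wz":-0.026,"dx":-0.007,"dy":-0.156,"dz":0,"hand":0.66},{"wx":0,"wy":0,"wz":-0.026,"dx":-0.007,"dy":-0.156,"dz":0,"hand":0.66}]' >/dev/null
python3 -m jog '[{"wx":0,"wy":0,"wz":-0.026,"dx":-0.007,"dy":-0.156,"dz":0,"hand":0.66},{"wx":0,"wy":0,"wz":-0.026,"dx":-0.007,"dy":-0.156,"dz":0,"hand":0.66},{"wx":0,"wy":0,"wz":-0.026,"dx":-0.007,"dy":-0.156,"dz":0,"hand":0.66},{"wx":0,"wy":0,"wz":-0.026,"dx":-0.007,"dy":-0.156,"dz":0,"hand":0.66},{"wx":0,"wy":0,"wz":-0.026,"dx":-0.007,"dy":-0.156,"dz":0,"hand":0.66}]' >/dev/null
python3 -m jog '[{"wx":0,"wy":0,"wz":-0.026,"dx":-0.007,"dy":-0.156,"dz":0,"hand":0.66},{"wx":0,"wy":0,"wz":-0.026,"dx":-0.007,"dy":-0.156,"dz":0,"hand":0.66},{"wx":0,"wy":0,"wz":-0.026,"dx":-0.007,"dy":-0.156,"dz":0,"hand":0.66},{"wx":0,"wy":0,"wz":-0.026,"dx":-0.007,"dy":-0.156,"dz":0,"hand":0.66},{"wx":0,"wy":0,"wz":-0.026,"dx":-0.007,"dy":-0.156,"dz":0,"hand":0.66}]' >/dev/null
python3 -m jog '[{"wx":0,"wy":0,"wz":-0.026,"dx":-0.007,"dy":-0.156,"dz":0,"hand":0.66},{"wx":0,"wy":0,"wz":-0.026,"dx":-0.007,"dy":-0.156,"dz":0,"hand":0.66},{"wx":0,"wy":0,"wz":-0.026,"dx":-0.007,"dy":-0.156,"dz":0,"hand":0.66},{"wx":0,"wy":0,"wz":0,"dx":0,"dy":0,"dz":0,"hand":0.66},{"wx":0,"wy":0,"wz":0,"dx":0,"dy":0,"dz":0,"hand":0.66}]' 
python3 - <<'E'
from h import *
a=go([.4557,-.2793,.09],down(-.85))
print(r.get_state()['q'].round(2))
E
```

```text
clock: 10.1
tool_pos: [0.4548, -0.2804, 0.2071]
eef_rot: [0.439, 0.898, -0.005, -0.005]
contact_force: [-0.0, 1.0, -0.3]
opening: 0.343
finger_force: 0.0
d [ 0.004  0.004 -0.468] w [ 0.0025 -0.0062  0.0296] rows 3
[ 0.54  0.62 -0.13  1.87  0.14  0.68  0.99]
```

```bash

python3 -m jog '[{"wx":0,"wy":0,"wz":-0.06,"dx":0,"dy":0,"dz":0,"hand":0.66},{"wx":0,"wy":0,"wz":-0.06,"dx":0,"dy":0,"dz":0,"hand":0.66},{"wx":0,"wy":0,"wz":-0.06,"dx":0,"dy":0,"dz":0,"hand":0.66},{"wx":0,"wy":0,"wz":-0.06,"dx":0,"dy":0,"dz":0,"hand":0.66},{"wx":0,"wy":0,"wz":-0.06,"dx":0,"dy":0,"dz":0,"hand":0.66}]' >/dev/null
python3 -m jog '[{"wx":0,"wy":0,"wz":-0.06,"dx":0,"dy":0,"dz":-0.15,"hand":0.66},{"wx":0,"wy":0,"wz":-0.06,"dx":0,"dy":0,"dz":-0.15,"hand":0.66},{"wx":0,"wy":0,"wz":0,"dx":0,"dy":0,"dz":-0.16,"hand":0.66},{"wx":0,"wy":0,"wz":0,"dx":0,"dy":0,"dz":0,"hand":0.66},{"wx":0,"wy":0,"wz":0,"dx":0,"dy":0,"dz":0,"hand":0.66}]'
python3 - <<'E'
from h import *
a=go([.4557,-.2793,.041],down(-1.75))
print(r.get_state()['q'].round(2))
E
```

```text
clock: 10.93
tool_pos: [0.4551, -0.2752, 0.0918]
eef_rot: [0.765, 0.645, -0.004, -0.008]
contact_force: [-0.5, -0.9, 0.8]
opening: 0.34
finger_force: 0.0
d [ 0.003 -0.016 -0.203] w [-0.004  -0.0079 -0.0046] rows 2
[ 0.42  0.81  0.07  1.95 -0.12  0.4   0.41]
```

```bash

python3 -m jog '[{"wx":-0.004,"wy":-0.008,"wz":-0.005,"dx":0.003,"dy":-0.016,"dz":-0.05,"hand":0.66},{"wx":0,"wy":0,"wz":0,"dx":0,"dy":0,"dz":0,"hand":0.66},{"wx":0,"wy":0,"wz":0,"dx":0,"dy":0,"dz":0,"hand":0.66}]'
python3 - <<'E'
from h import *
a=go([.4557,-.2793,.041],down(-1.75))
E
```

```text
clock: 11.18
tool_pos: [0.4581, -0.2821, 0.0834]
eef_rot: [0.769, 0.64, 0.001, 0.004]
contact_force: [-0.2, 0.4, 0.4]
opening: 0.34
finger_force: 0.0
d [-0.009  0.011 -0.169] w [0.0025 0.004  0.0016] rows 2
```

```bash
for i in 1 2 3 4; do python3 -m jog '[{"wx":0,"wy":0,"wz":0,"dx":0,"dy":0,"dz":0,"hand":0.66}]' | sed -n 2,3p; done
```

```text
tool_pos: [0.4584, -0.2822, 0.0834]
eef_rot: [0.769, 0.64, 0.002, 0.005]
tool_pos: [0.4583, -0.2823, 0.083]
eef_rot: [0.769, 0.64, 0.002, 0.005]
tool_pos: [0.458, -0.2822, 0.0825]
eef_rot: [0.769, 0.64, 0.001, 0.004]
tool_pos: [0.4578, -0.2821, 0.082]
eef_rot: [0.769, 0.64, 0.001, 0.004]
```

```bash

python3 -m jog '[{"wx":0.002,"wy":0.004,"wz":0,"dx":-0.009,"dy":0.011,"dz":-0.03,"hand":0.66},{"wx":0,"wy":0,"wz":0,"dx":0,"dy":0,"dz":0,"hand":0.66},{"wx":0,"wy":0,"wz":0,"dx":0,"dy":0,"dz":0,"hand":0.66},{"wx":0,"wy":0,"wz":0,"dx":0,"dy":0,"dz":0,"hand":0.66}]'
python3 - <<'E'
from h import *
a=go([.4557,-.2793,.041],down(-1.75))
E
```

```text
clock: 11.85
tool_pos: [0.4549, -0.2792, 0.0734]
eef_rot: [0.769, 0.639, -0.001, -0.001]
contact_force: [-0.2, -0.2, 0.2]
opening: 0.342
finger_force: 0.0
d [ 0.003 -0.    -0.13 ] w [ 0.     -0.0013  0.002 ] rows 1
```

```bash

python3 -m jog '[{"wx":0,"wy":0,"wz":0,"dx":0.003,"dy":0,"dz":-0.04,"hand":0.66},{"wx":0,"wy":0,"wz":0,"dx":0,"dy":0,"dz":-0.04,"hand":0.66},{"wx":0,"wy":0,"wz":0,"dx":0,"dy":0,"dz":-0.04,"hand":0.66},{"wx":0,"wy":0,"wz":0,"dx":0,"dy":0,"dz":-0.01,"hand":0.66},{"wx":0,"wy":0,"wz":0,"dx":0,"dy":0,"dz":0,"hand":0.66}]'
python3 -m jog '[{"wx":0,"wy":0,"wz":0,"dx":0,"dy":0,"dz":0,"hand":1},{"wx":0,"wy":0,"wz":0,"dx":0,"dy":0,"dz":0,"hand":1},{"wx":0,"wy":0,"wz":0,"dx":0,"dy":0,"dz":0,"hand":1},{"wx":0,"wy":0,"wz":0,"dx":0,"dy":0,"dz":0,"hand":1},{"wx":0,"wy":0,"wz":0,"dx":0,"dy":0,"dz":0,"hand":1}]' 15
python3 - <<'E'
from h import *
a=go([.4557,-.2793,.041],down(-1.75)); s=r.get_state();print(s['moment'],s['q'].round(2))
E
```

```text
clock: 12.27
tool_pos: [0.455, -0.2789, 0.0398]
eef_rot: [0.769, 0.639, -0.001, -0.002]
contact_force: [-0.8, -0.4, 0.9]
opening: 0.346
finger_force: 0.0
clock: 12.68
tool_pos: [0.4553, -0.2793, 0.0411]
eef_rot: [0.769, 0.639, -0.001, -0.001]
contact_force: [-0.8, -0.4, -5.1]
opening: 0.243
finger_force: 15.0
d [ 0.001  0.    -0.001] w [ 0.0001 -0.0014  0.0021] rows 1
[-0.11592607  0.27683793  0.00598739] [ 0.43  0.9   0.05  1.97 -0.13  0.28  0.41]
```

```bash

for i in 1; do python3 -m jog '[{"wx":0,"wy":0,"wz":0.04,"dx":0,"dy":0,"dz":0,"hand":1},{"wx":0,"wy":0,"wz":0.055,"dx":0,"dy":0,"dz":0,"hand":1},{"wx":0,"wy":0,"wz":0.055,"dx":0,"dy":0,"dz":0,"hand":1},{"wx":0,"wy":0,"wz":0.055,"dx":0,"dy":0,"dz":0,"hand":1},{"wx":0,"wy":0,"wz":0.055,"dx":0,"dy":0,"dz":0,"hand":1}]'; done
python3 -m jog '[{"wx":0,"wy":0,"wz":0.055,"dx":0,"dy":0,"dz":0,"hand":1},{"wx":0,"wy":0,"wz":0.055,"dx":0,"dy":0,"dz":0,"hand":1},{"wx":0,"wy":0,"wz":0.055,"dx":0,"dy":0,"dz":0,"hand":1},{"wx":0,"wy":0,"wz":0.055,"dx":0,"dy":0,"dz":0,"hand":1},{"wx":0,"wy":0,"wz":0.055,"dx":0,"dy":0,"dz":0,"hand":1}]'
python3 -m jog '[{"wx":0,"wy":0,"wz":0.055,"dx":0,"dy":0,"dz":0,"hand":1},{"wx":0,"wy":0,"wz":0.055,"dx":0,"dy":0,"dz":0,"hand":1},{"wx":0,"wy":0,"wz":0.055,"dx":0,"dy":0,"dz":0,"hand":1},{"wx":0,"wy":0,"wz":0.055,"dx":0,"dy":0,"dz":0,"hand":1},{"wx":0,"wy":0,"wz":0,"dx":0,"dy":0,"dz":0,"hand":1}]'
python3 - <<'E'
from h import *
a=go([.4557,-.2793,.041],down(-.15)); s=r.get_state();print(s['moment'],s['q'].round(2))
im=avg(); np.save('d1.npy',im)
P=polar(im)
print('ptr',[round(dark(P,-12,12,a,a+.004),2) for a in(.025,.030,.036,.042,.046)],'ring',[round(dark(P,-25,-5,a,a+.004),2) for a in(.047,.051,.055)])
P=np.roll(P,360,1); cv2.imwrite('pics/pol2.png',np.clip(cv2.resize(P,(720,342)),0,255).astype(np.uint8)[::-1])
E
```

```text
clock: 13.1
tool_pos: [0.4561, -0.2792, 0.0412]
eef_rot: [0.576, 0.817, -0.001, -0.0]
contact_force: [-0.9, -0.6, -6.1]
opening: 0.239
finger_force: 15.0
clock: 13.52
tool_pos: [0.4567, -0.2787, 0.0412]
eef_rot: [0.333, 0.943, -0.0, 0.001]
contact_force: [0.5, 1.8, -7.7]
opening: 0.244
finger_force: 15.0
clock: 13.93
tool_pos: [0.457, -0.2782, 0.0411]
eef_rot: [0.12, 0.993, 0.0, 0.001]
contact_force: [2.7, 3.1, -7.6]
opening: 0.242
finger_force: 15.0
d [-0.005 -0.005 -0.001] w [0.     0.0012 0.0451] rows 1
[ 0.64404052 -0.44598202  0.02958316] [ 0.59  0.9  -0.22  1.97  0.55  0.33  1.26]
ptr [np.float64(1.78), np.float64(2.48), np.float64(2.84), np.float64(1.67), np.float64(0.57)] ring [np.float64(-14.13), np.float64(-13.93), np.float64(-14.32)]
```

View pics/pol2.png

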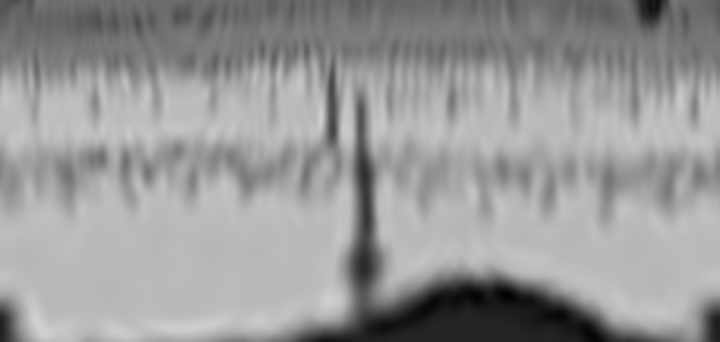

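```bash

python3 -m jog '[{"wx":0,"wy":0,"wz":0.03,"dx":-0.003,"dy":-0.003,"dz":0,"hand":1},{"wx":0,"wy":0,"wz":0.03,"dx":-0.002,"dy":-0.002,"dz":0,"hand":1},{"wx":0,"wy":0,"wz":0,"dx":0,"dy":0,"dz":0,"hand":1},{"wx":0,"wy":0,"wz":0,"dx":0,"dy":0,"dz":0,"hand":1}]'
cat > zc.py <<'E'
from h import *
im=avg(k=6); np.save('d2.npy',im)
def go_(f):
    P=np.roll(polar(f),360,1); return P
rad=np.arange(.015,.072,.0005)
P0=go_(np.load('d0.npy'))
for nm in('d1','d2'):
    P=go_(np.load(nm+'.npy'))
    for a,b in((.026,.031),(.033,.037),(.037,.042)):
        s=(rad>=a)&(rad<=b); d=(P0-P)[s].mean(0)[340:384]; d=np.clip(d,0,None); d[d<4]=0
        p0=P0[s].mean(0)[340:384]; p0=np.clip(np.percentile(p0,80)-p0-5,0,None); k=(np.arange(340,384)-360)/2
        # pointer, combined dark centroid
        p=P[s].mean(0)[340:384]; p=np.clip(np.percentile(p,75)-p-5,0,None)
        print(nm,a,'ptr0',round((k*p0).sum()/p0.sum(),2),'comb',round((k*p).sum()/p.sum(),2),'diff',round((k*d).sum()/max(d.sum(),1),2), d[::2].round(0).astype(int).tolist())
E
python3 zc.py
```

```text
clock: 14.57
tool_pos: [0.457, -0.2781, 0.0412]
eef_rot: [0.061, 0.998, 0.001, 0.002]
contact_force: [5.2, 6.4, -8.0]
opening: 0.244
finger_force: 15.0
d1 0.026 ptr0 0.28 comb 2.0 diff 2.81 [20, 27, 34, 40, 45, 45, 41, 35, 28, 25, 27, 36, 48, 62, 75, 84, 88, 88, 83, 76, 68, 58]
d1 0.033 ptr0 0.27 comb 2.58 diff 5.11 [0, 0, 0, 0, 0, 0, 0, 0, 0, 0, 0, 13, 42, 69, 88, 92, 81, 61, 40, 21, 9, 0]
d1 0.037 ptr0 1.0 comb 2.34 diff 4.25 [0, 0, 0, 0, 0, 0, 0, 0, 0, 0, 0, 15, 40, 62, 71, 65, 47, 26, 8, 0, 0, 0]
d2 0.026 ptr0 0.28 comb 1.05 diff 1.23 [31, 41, 50, 58, 63, 65, 61, 53, 46, 40, 40, 46, 57, 70, 81, 88, 87, 82, 71, 58, 45, 32]
d2 0.033 ptr0 0.27 comb 0.0 diff -0.68 [0, 0, 0, 10, 16, 21, 23, 23, 21, 19, 17, 16, 15, 14, 13, 10, 8, 6, 5, 0, 0, 0]
d2 0.037 ptr0 1.0 comb 0.41 diff -1.11 [0, 0, 5, 9, 12, 14, 15, 15, 13, 12, 12, 14, 17, 18, 15, 6, 0, 0, 0, 0, 0, 0]
```

```bash

python3 -m jog '[{"wx":0,"wy":0,"wz":0,"dx":0,"dy":0,"dz":0,"hand":0.68},{"wx":0,"wy":0,"wz":0,"dx":0,"dy":0,"dz":0,"hand":0.68},{"wx":0,"wy":0,"wz":0,"dx":0,"dy":0,"dz":0,"hand":0.68},{"wx":0,"wy":0,"wz":0,"dx":0,"dy":0,"dz":0,"hand":0.68}]'
python3 -m jog '[{"wx":0,"wy":0,"wz":0,"dx":0,"dy":0,"dz":0.04,"hand":0.68},{"wx":0,"wy":0,"wz":0,"dx":0,"dy":0,"dz":0.08,"hand":0.68},{"wx":0,"wy":0,"wz":0,"dx":0,"dy":0,"dz":0.15,"hand":0.68},{"wx":0,"wy":0,"wz":0,"dx":-0.1,"dy":0,"dz":0.13,"hand":0.68},{"wx":0,"wy":0,"wz":0,"dx":-0.1,"dy":0,"dz":0.12,"hand":0.68}]'
python3 zc.py |grep d2; python3 - <<'E'
from h import *
P=np.roll(polar(np.load('d2.npy')),360,1); cv2.imwrite('pics/pol3.png',np.clip(cv2.resize(P[:,300:420],(800,500),interpolation=cv2.INTER_CUBIC),0,255).astype(np.uint8)[::-1])
for c in cartons():print(round(c[0],2),c[1].round(4),round(c[2],3),c[3])
E
```

```text
clock: 15.2
tool_pos: [0.455, -0.281, 0.0416]
eef_rot: [0.062, 0.998, -0.001, 0.001]
contact_force: [1.2, 2.6, -0.7]
opening: 0.317
finger_force: 1.2
clock: 15.62
tool_pos: [0.4042, -0.2815, 0.1736]
eef_rot: [0.062, 0.998, -0.002, 0.001]
contact_force: [-1.2, -0.1, 0.6]
opening: 0.319
finger_force: 0.0
d2 0.026 ptr0 0.28 comb 1.05 diff 1.22 [32, 42, 51, 59, 64, 65, 61, 54, 46, 41, 40, 47, 57, 70, 81, 88, 88, 82, 72, 59, 47, 33]
d2 0.033 ptr0 0.27 comb -0.02 diff -0.53 [0, 0, 6, 12, 17, 22, 24, 24, 23, 20, 18, 17, 16, 15, 14, 11, 10, 8, 7, 5, 0, 0]
d2 0.037 ptr0 1.0 comb 0.42 diff -1.27 [0, 0, 6, 10, 13, 15, 17, 16, 14, 12, 12, 14, 18, 19, 15, 7, 0, 0, 0, 0, 0, 0]
0.87 [ 0.5866  0.1222 -0.2421] 0.954 [231, 182, 265, 224]
0.75 [ 0.5941  0.2665 -0.0057] 0.966 [188, 179, 209, 219]
0.7 [ 0.4104  0.2594 -0.007 ] 0.963 [195, 243, 215, 282]
0.69 [0.4093 0.1227 0.2563] 0.952 [234, 243, 264, 284]
0.69 [0.2931 0.5181 1.249 ] 0.941 [90, 288, 137, 322]
0.26 [ 0.5534 -0.4912 -1.4219] 0.379 [443, 202, 463, 224]
```

View pics/pol3.png

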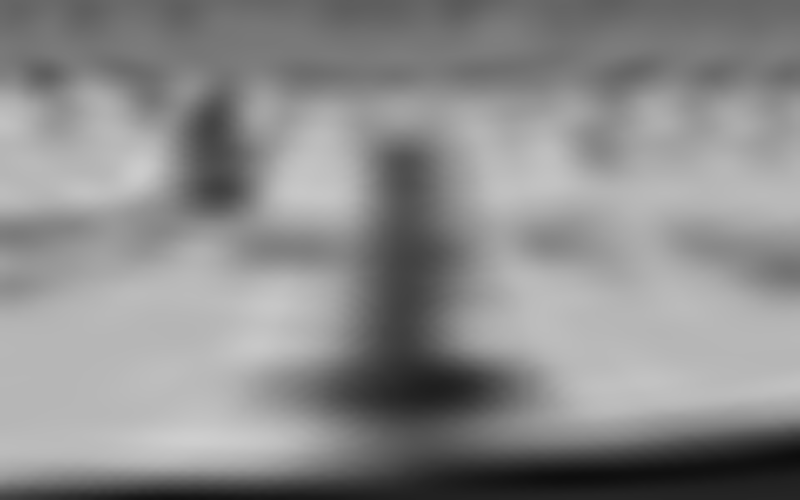

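The polar crop shows the card's zero line hidden under the pointer, with the diamond centred on it at about x=410 of 800, so the inner zero is set. All four cartons are where they were. Next: the first carton.

```bash
python3 - <<'E'
from h import *
a=go([.4093,.1225,.12],down(.246));go([.4093,.1225,.008],down(.246),a);print(r.get_state()['q'].round(2))
E
```

```text
d [ 0.018  1.613 -0.202] w [ 0.0008 -0.      0.185 ] rows 10
d [ 0.     0.    -0.448] w [0. 0. 0.] rows 3
[ 0.77  0.65 -0.42  2.02  0.48  0.56  1.47]
```

```bash

python3 -m jog '[{"wx":0,"wy":0,"wz":0.018,"dx":0.002,"dy":0.161,"dz":0,"hand":0},{"wx":0,"wy":0,"wz":0.018,"dx":0.002,"dy":0.161,"dz":0,"hand":0},{"wx":0,"wy":0,"wz":0.018,"dx":0.002,"dy":0.161,"dz":0,"hand":0},{"wx":0,"wy":0,"wz":0.018,"dx":0.002,"dy":0.161,"dz":0,"hand":0},{"wx":0,"wy":0,"wz":0.018,"dx":0.002,"dy":0.161,"dz":0,"hand":0}]' >/dev/null
python3 -m jog '[{"wx":0,"wy":0,"wz":0.019,"dx":0.002,"dy":0.161,"dz":0,"hand":0},{"wx":0,"wy":0,"wz":0.019,"dx":0.002,"dy":0.161,"dz":0,"hand":0},{"wx":0,"wy":0,"wz":0.019,"dx":0.002,"dy":0.161,"dz":0,"hand":0},{"wx":0,"wy":0,"wz":0.019,"dx":0.001,"dy":0.161,"dz":0,"hand":0},{"wx":0,"wy":0,"wz":0.019,"dx":0.001,"dy":0.161,"dz":0,"hand":0}]' >/dev/null
python3 -m jog '[{"wx":0,"wy":0,"wz":0,"dx":0,"dy":0,"dz":-0.1,"hand":0},{"wx":0,"wy":0,"wz":0,"dx":0,"dy":0,"dz":-0.15,"hand":0},{"wx":0,"wy":0,"wz":0,"dx":0,"dy":0,"dz":-0.1,"hand":0},{"wx":0,"wy":0,"wz":0,"dx":0,"dy":0,"dz":0,"hand":0},{"wx":0,"wy":0,"wz":0,"dx":0,"dy":0,"dz":0,"hand":0}]'
python3 - <<'E'
from h import *
go([.4093,.1225,.008],down(.246));r.snapshot('side')
for c in cartons('side'):print(round(c[0],2),c[1].round(4),round(c[2],3),c[3])
E
```

```text
clock: 17.22
tool_pos: [0.4081, 0.122, 0.0824]
eef_rot: [-0.124, 0.992, -0.002, -0.001]
contact_force: [0.1, -0.1, -0.3]
opening: 1.0
finger_force: 0.0
d [ 0.005  0.002 -0.298] w [ 0.0022 -0.0012 -0.0009] rows 2
0.96 [ 0.4139  0.2612 -0.0076] 0.925 [276, 249, 315, 275]
0.85 [0.4131 0.1195 0.2294] 0.818 [290, 232, 319, 248]
0.72 [0.5968 0.2671 0.0408] 0.947 [218, 242, 258, 268]
0.62 [0.2922 0.5208 1.2188] 0.95 [295, 311, 338, 351]
0.56 [ 0.5854  0.1263 -0.217 ] 0.902 [238, 221, 276, 243]
```

Top and side agree. Next I'll grasp it, lift, and carry it over the tray.

```bash

python3 -m jog '[{"wx":0,"wy":0,"wz":0,"dx":0.005,"dy":0.002,"dz":-0.1,"hand":0},{"wx":0,"wy":0,"wz":0,"dx":0,"dy":0,"dz":-0.12,"hand":0},{"wx":0,"wy":0,"wz":0,"dx":0,"dy":0,"dz":-0.07,"hand":0},{"wx":0,"wy":0,"wz":0,"dx":0,"dy":0,"dz":0,"hand":0},{"wx":0,"wy":0,"wz":0,"dx":0,"dy":0,"dz":0,"hand":1}]' 35
python3 -m jog '[{"wx":0,"wy":0,"wz":0,"dx":0,"dy":0,"dz":0,"hand":1},{"wx":0,"wy":0,"wz":0,"dx":0,"dy":0,"dz":0,"hand":1},{"wx":0,"wy":0,"wz":0,"dx":0,"dy":0,"dz":0,"hand":1},{"wx":0,"wy":0,"wz":0,"dx":0,"dy":0,"dz":0,"hand":1},{"wx":0,"wy":0,"wz":0,"dx":0,"dy":0,"dz":0,"hand":1}]'
python3 -m jog '[{"wx":0,"wy":0,"wz":0,"dx":0,"dy":0,"dz":0.05,"hand":1},{"wx":0,"wy":0,"wz":0,"dx":0,"dy":0,"dz":0.15,"hand":1},{"wx":0,"wy":0,"wz":0,"dx":0,"dy":0,"dz":0.15,"hand":1},{"wx":0,"wy":0,"wz":0,"dx":0,"dy":0,"dz":0.15,"hand":1},{"wx":0,"wy":0,"wz":0,"dx":0,"dy":0,"dz":0.15,"hand":1}]'
python3 -m jog '[{"wx":0,"wy":0,"wz":0,"dx":0,"dy":0,"dz":0.15,"hand":1},{"wx":0,"wy":0,"wz":0,"dx":0,"dy":0,"dz":0,"hand":1}]'
python3 - <<'E'
from h import *
a=go(tr([-.075,0,.11]),TRAYR);b=go(tr([-.075,0,.03]),TRAYR,a);go(tr([-.075,0,.011]),TRAYR,b);print(r.get_state()['q'].round(2))
E
```

```text
clock: 17.73
tool_pos: [0.4103, 0.1211, 0.0474]
eef_rot: [-0.123, 0.992, -0.003, -0.004]
contact_force: [0.1, 0.4, 0.2]
opening: 0.943
finger_force: 0.0
clock: 18.15
tool_pos: [0.4095, 0.1211, 0.0467]
eef_rot: [-0.123, 0.992, -0.003, -0.005]
contact_force: [-0.2, 0.4, 0.8]
opening: 0.57
finger_force: 0.0
clock: 18.57
tool_pos: [0.4088, 0.121, 0.2028]
eef_rot: [-0.123, 0.992, -0.003, -0.006]
contact_force: [1.3, -0.7, 0.4]
opening: 0.193
finger_force: 0.0
clock: 18.73
tool_pos: [0.4123, 0.1231, 0.244]
eef_rot: [-0.122, 0.992, -0.002, 0.0]
contact_force: [1.6, -0.0, -0.4]
opening: 0.044
finger_force: 0.0
d [ 0.626 -0.909 -0.227] w [-0.011   0.1248 -0.1436] rows 7
d [-0.079  0.003 -0.31 ] w [-0.  0.  0.] rows 2
d [-0.019  0.001 -0.074] w [-0.  0.  0.] rows 1
[ 0.1   0.52 -0.76  2.1   0.54  0.73  0.81]
```

The descent stopped short, so the fingers closed in the air above the carton and nothing was touched. Retrying in smaller rows.

```bash

python3 -m jog '[{"wx":0,"wy":0,"wz":0,"dx":0,"dy":0,"dz":0,"hand":0},{"wx":0,"wy":0,"wz":0,"dx":0,"dy":0,"dz":0,"hand":0},{"wx":0,"wy":0,"wz":0,"dx":0,"dy":0,"dz":0,"hand":0},{"wx":0,"wy":0,"wz":0,"dx":0,"dy":0,"dz":0,"hand":0},{"wx":0,"wy":0,"wz":0,"dx":0,"dy":0,"dz":-0.1,"hand":0}]'
python3 -m jog '[{"wx":0,"wy":0,"wz":0,"dx":-0.003,"dy":0,"dz":-0.1,"hand":0},{"wx":0,"wy":0,"wz":0,"dx":-0.003,"dy":0,"dz":-0.1,"hand":0},{"wx":0,"wy":0,"wz":0,"dx":-0.003,"dy":0,"dz":-0.1,"hand":0},{"wx":0,"wy":0,"wz":0,"dx":0,"dy":0,"dz":-0.1,"hand":0},{"wx":0,"wy":0,"wz":0,"dx":0,"dy":0,"dz":-0.1,"hand":0}]'
python3 -m jog '[{"wx":0,"wy":0,"wz":0,"dx":0,"dy":0,"dz":-0.06,"hand":0},{"wx":0,"wy":0,"wz":0,"dx":0,"dy":0,"dz":0,"hand":0}]'
python3 - <<'E'
from h import *
go([.4093,.1225,.008],down(.246));print(r.get_state()['q'].round(2))
E
```

```text
clock: 19.15
tool_pos: [0.4116, 0.1225, 0.2148]
eef_rot: [-0.123, 0.992, -0.002, -0.002]
contact_force: [0.4, -0.4, -0.2]
opening: 0.397
finger_force: 0.0
clock: 19.57
tool_pos: [0.4067, 0.1212, 0.0867]
eef_rot: [-0.123, 0.992, -0.003, -0.006]
contact_force: [1.0, -0.5, 0.6]
opening: 0.774
finger_force: 0.0
clock: 19.73
tool_pos: [0.4056, 0.121, 0.0707]
eef_rot: [-0.124, 0.992, -0.005, -0.008]
contact_force: [0.4, 0.4, -0.1]
opening: 0.925
finger_force: 0.0
d [ 0.015  0.006 -0.251] w [ 0.0055 -0.0072 -0.0012] rows 2
[-0.24  0.8  -0.27  2.27  1.07  0.22  0.33]
```

```bash

python3 -m jog '[{"wx":0.005,"wy":-0.006,"wz":0,"dx":0.014,"dy":0.006,"dz":-0.04,"hand":0},{"wx":0,"wy":0,"wz":0,"dx":0,"dy":0,"dz":-0.04,"hand":0},{"wx":0,"wy":0,"wz":0,"dx":0,"dy":0,"dz":-0.04,"hand":0},{"wx":0,"wy":0,"wz":0,"dx":0,"dy":0,"dz":-0.04,"hand":0},{"wx":0,"wy":0,"wz":0,"dx":0,"dy":0,"dz":-0.03,"hand":0}]'
python3 -m jog '[{"wx":0,"wy":0,"wz":0,"dx":0,"dy":0,"dz":-0.03,"hand":0},{"wx":0,"wy":0,"wz":0,"dx":0,"dy":0,"dz":-0.03,"hand":0},{"wx":0,"wy":0,"wz":0,"dx":0,"dy":0,"dz":0,"hand":0}]'
python3 - <<'E'
from h import *
go([.4093,.1225,.008],down(.246));print(r.get_state()['q'].round(2))
E
```

```text
clock: 20.15
tool_pos: [0.4131, 0.1228, 0.0355]
eef_rot: [-0.124, 0.992, -0.001, 0.003]
contact_force: [0.1, -0.6, -0.5]
opening: 0.998
finger_force: 0.0
clock: 20.4
tool_pos: [0.4125, 0.1225, 0.0198]
eef_rot: [-0.122, 0.993, 0.001, 0.002]
contact_force: [-0.0, 0.4, -0.5]
opening: 1.003
finger_force: 0.0
d [-0.013  0.    -0.047] w [-0.0008  0.0018  0.0005] rows 1
[-0.22  0.92 -0.28  2.28  1.74  0.23 -0.33]
```

```bash

python3 -m jog '[{"wx":0,"wy":0,"wz":0,"dx":-0.004,"dy":0,"dz":-0.025,"hand":0},{"wx":0,"wy":0,"wz":0,"dx":-0.004,"dy":0,"dz":-0.02,"hand":0},{"wx":0,"wy":0,"wz":0,"dx":0,"dy":0,"dz":0,"hand":0},{"wx":0,"wy":0,"wz":0,"dx":0,"dy":0,"dz":0,"hand":0}]'
python3 -m jog '[{"wx":0,"wy":0,"wz":0,"dx":0,"dy":0,"dz":0,"hand":1},{"wx":0,"wy":0,"wz":0,"dx":0,"dy":0,"dz":0,"hand":1},{"wx":0,"wy":0,"wz":0,"dx":0,"dy":0,"dz":0,"hand":1},{"wx":0,"wy":0,"wz":0,"dx":0,"dy":0,"dz":0,"hand":1},{"wx":0,"wy":0,"wz":0,"dx":0,"dy":0,"dz":0,"hand":1}]' 35
python3 - <<'E'
from h import *
go([.4093,.1225,.008],down(.246));print(r.get_state()['q'].round(2))
E
```

```text
clock: 20.73
tool_pos: [0.4105, 0.1226, 0.0095]
eef_rot: [-0.123, 0.992, 0.0, 0.002]
contact_force: [0.8, 0.4, 0.3]
opening: 1.002
finger_force: 0.0
clock: 21.15
tool_pos: [0.4105, 0.1229, 0.0094]
eef_rot: [-0.123, 0.992, 0.0, 0.002]
contact_force: [0.5, -0.1, 2.4]
opening: 0.673
finger_force: 35.0
d [-0.005 -0.001 -0.006] w [-0.0007  0.0022 -0.0001] rows 1
[-0.19  0.95 -0.33  2.28  1.81  0.28 -0.39]
```

```bash

python3 -m jog '[{"wx":0,"wy":0,"wz":0,"dx":0,"dy":0,"dz":0.04,"hand":1},{"wx":0,"wy":0,"wz":0,"dx":0,"dy":0,"dz":0.06,"hand":1},{"wx":0,"wy":0,"wz":0,"dx":0.03,"dy":0,"dz":0.08,"hand":1},{"wx":0,"wy":0,"wz":0,"dx":0.05,"dy":0,"dz":0.1,"hand":1},{"wx":0,"wy":0,"wz":0,"dx":0.05,"dy":0,"dz":0.1,"hand":1}]'
python3 -m jog '[{"wx":0,"wy":0,"wz":0,"dx":0.05,"dy":0,"dz":0.1,"hand":1},{"wx":0,"wy":0,"wz":0,"dx":0.05,"dy":0,"dz":0.1,"hand":1},{"wx":0,"wy":0,"wz":0,"dx":0.05,"dy":0,"dz":0.1,"hand":1},{"wx":0,"wy":0,"wz":0,"dx":0,"dy":0,"dz":0.1,"hand":1},{"wx":0,"wy":0,"wz":0,"dx":0,"dy":0,"dz":0,"hand":1}]'
python3 - <<'E'
from h import *
a=go(tr([-.075,0,.11]),TRAYR);b=go(tr([-.075,0,.03]),TRAYR,a);go(tr([-.075,0,.011]),TRAYR,b);print(r.get_state()['q'].round(2))
E
```

```text
clock: 21.57
tool_pos: [0.4302, 0.12, 0.0687]
eef_rot: [-0.123, 0.992, -0.005, 0.006]
contact_force: [1.9, -0.7, -3.1]
opening: 0.679
finger_force: 35.0
clock: 21.98
tool_pos: [0.4715, 0.1209, 0.1722]
eef_rot: [-0.121, 0.993, -0.003, 0.011]
contact_force: [-0.3, 0.5, -3.0]
opening: 0.675
finger_force: 35.0
d [ 0.389 -0.901  0.06 ] w [-0.0088  0.1359 -0.1424] rows 6
d [-0.079  0.003 -0.31 ] w [-0.  0.  0.] rows 2
d [-0.019  0.001 -0.074] w [-0.  0.  0.] rows 1
[ 0.06  0.68 -0.66  2.05  0.74  0.64  0.7 ]
```

```bash

python3 -m jog '[{"wx":-0.001,"wy":0.019,"wz":-0.02,"dx":0.055,"dy":-0.128,"dz":0.02,"hand":1},{"wx":-0.001,"wy":0.019,"wz":-0.02,"dx":0.055,"dy":-0.128,"dz":0.02,"hand":1},{"wx":-0.001,"wy":0.019,"wz":-0.02,"dx":0.055,"dy":-0.128,"dz":0.02,"hand":1},{"wx":-0.001,"wy":0.019,"wz":-0.02,"dx":0.055,"dy":-0.128,"dz":0,"hand":1},{"wx":-0.001,"wy":0.02,"wz":-0.02,"dx":0.055,"dy":-0.129,"dz":0,"hand":1}]'
python3 -m jog '[{"wx":-0.001,"wy":0.02,"wz":-0.021,"dx":0.057,"dy":-0.129,"dz":0,"hand":1},{"wx":-0.001,"wy":0.02,"wz":-0.021,"dx":0.057,"dy":-0.129,"dz":0,"hand":1},{"wx":0,"wy":0,"wz":0,"dx":0,"dy":0,"dz":0,"hand":1},{"wx":0,"wy":0,"wz":0,"dx":0,"dy":0,"dz":0,"hand":1}]'
python3 - <<'E'
from h import *
b=go(tr([-.08,0,.05]),TRAYR);b=go(tr([-.08,0,.014]),TRAYR,b);print(r.get_state()['q'].round(2))
save('top','t1.png',(270,110,440,270),4)
E
```

```text
clock: 22.4
tool_pos: [0.5374, -0.0421, 0.1828]
eef_rot: [-0.021, 0.996, 0.001, -0.09]
contact_force: [1.3, 1.0, -3.2]
opening: 0.679
finger_force: 35.0
clock: 22.73
tool_pos: [0.5661, -0.1078, 0.1812]
eef_rot: [0.023, 0.991, 0.003, -0.129]
contact_force: [-0.9, 0.8, -2.4]
opening: 0.676
finger_force: 35.0
d [-0.068  0.017 -0.204] w [-0.0002 -0.0044  0.0013] rows 2
d [-0.036  0.002 -0.14 ] w [-0.  0.  0.] rows 1
[ 0.43  0.88 -0.66  1.5   0.5   1.21  1.17]
```

View pics/t1.png

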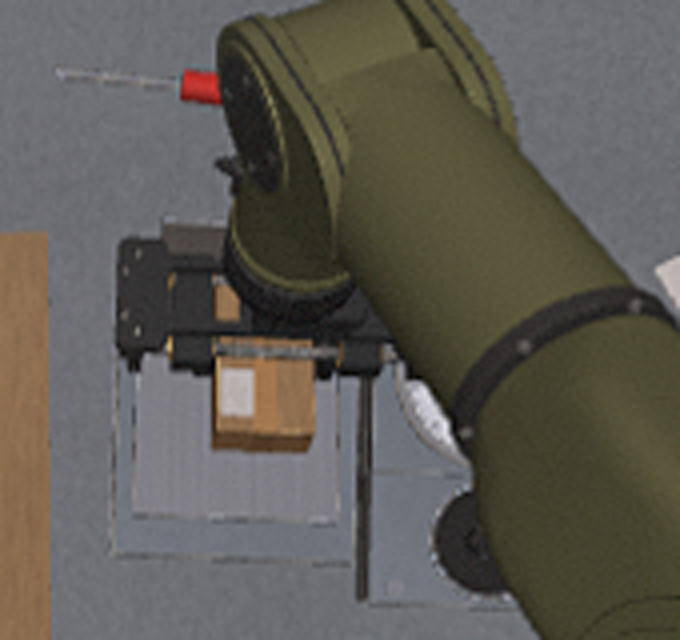

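The crop shows the carton held square above the tray (front end near (262,440)), slightly right of the middle. I'll correct that and lower it.

```bash

python3 -m jog '[{"wx":0,"wy":-0.004,"wz":0.001,"dx":-0.034,"dy":0.01,"dz":-0.1,"hand":1},{"wx":0,"wy":0,"wz":0,"dx":-0.034,"dy":0.009,"dz":-0.1,"hand":1},{"wx":0,"wy":0,"wz":0,"dx":-0.018,"dy":0,"dz":-0.07,"hand":1},{"wx":0,"wy":0,"wz":0,"dx":-0.014,"dy":0,"dz":-0.05,"hand":1},{"wx":0,"wy":0,"wz":0,"dx":0,"dy":0,"dz":0,"hand":1}]'
python3 -m jog '[{"wx":0,"wy":0,"wz":0,"dx":0,"dy":0,"dz":0,"hand":1},{"wx":0,"wy":0,"wz":0,"dx":0,"dy":0,"dz":0,"hand":1}]'
cat > w.py <<'E'
from h import *
s=r.get_state(); Q=Rot.from_quat(s['eef_rot']).as_matrix()
print('tray',(T0[:3,:3].T@(s['tool_pos']-T0[:3,3])).round(4),'w',(Rot.from_matrix(TRAYR@Q.T).as_rotvec()/2).round(4),'F tray',(T0[:3,:3].T@s['contact_force']).round(1),'mom',s['moment'].round(2),'open',s['opening'],s['clock'])
E
python3 w.py
```

```text
clock: 23.2
tool_pos: [0.5376, -0.0983, 0.1013]
eef_rot: [0.017, 0.992, 0.004, -0.127]
contact_force: [-1.1, -0.8, -3.3]
opening: 0.677
finger_force: 35.0
clock: 23.37
tool_pos: [0.5419, -0.0987, 0.1046]
eef_rot: [0.018, 0.992, 0.004, -0.123]
contact_force: [0.4, -0.4, -3.0]
opening: 0.679
finger_force: 35.0
tray [-0.0809  0.0044  0.0234] w [-0.0016  0.0015 -0.0032] F tray [ 1.1 -0.4 -2.8] mom [-0.02 -0.39 -0.04] open 0.6789877699758109 23.3667
```

```bash

python3 -m jog '[{"wx":-0.001,"wy":0.001,"wz":-0.003,"dx":-0.006,"dy":-0.009,"dz":-0.023,"hand":1},{"wx":0,"wy":0,"wz":0,"dx":-0.006,"dy":-0.008,"dz":-0.023,"hand":1},{"wx":0,"wy":0,"wz":0,"dx":0,"dy":0,"dz":0,"hand":1},{"wx":0,"wy":0,"wz":0,"dx":0,"dy":0,"dz":0,"hand":1}]'>/dev/null; python3 w.py
python3 -m jog '[{"wx":0,"wy":0,"wz":0,"dx":0.03,"dy":-0.001,"dz":-0.007,"hand":1},{"wx":0,"wy":0,"wz":0,"dx":0.02,"dy":-0.001,"dz":-0.005,"hand":1},{"wx":0,"wy":0,"wz":0,"dx":0,"dy":0,"dz":0,"hand":1},{"wx":0,"wy":0,"wz":0,"dx":0,"dy":0,"dz":0,"hand":1}]'>/dev/null; python3 w.py
```

```text
tray [-0.0812 -0.0017  0.0104] w [-0.0002 -0.0005  0.001 ] F tray [ 1.9  0.5 -3.8] mom [-0.02 -0.43 -0.01] open 0.6762098358772614 23.7
tray [-0.0675 -0.0009  0.011 ] w [-0.0005  0.0001  0.0008] F tray [ 0.5  0.3 -3.8] mom [ 0.03 -0.38 -0.02] open 0.6762971348891195 24.0333
```

```bash

python3 -m jog '[{"wx":0,"wy":0,"wz":0,"dx":0.02,"dy":-0.001,"dz":-0.005,"hand":1},{"wx":0,"wy":0,"wz":0,"dx":0.015,"dy":-0.001,"dz":-0.004,"hand":1},{"wx":0,"wy":0,"wz":0,"dx":0,"dy":0,"dz":0,"hand":1},{"wx":0,"wy":0,"wz":0,"dx":0,"dy":0,"dz":0,"hand":1}]'>/dev/null; python3 w.py
for i in 1 ; do python3 -m jog '[{"wx":0,"wy":0,"wz":0,"dx":0.012,"dy":0,"dz":-0.003,"hand":1},{"wx":0,"wy":0,"wz":0,"dx":0,"dy":0,"dz":0,"hand":1},{"wx":0,"wy":0,"wz":0,"dx":0,"dy":0,"dz":0,"hand":1}]'>/dev/null; python3 w.py;done
for i in 1 ; do python3 -m jog '[{"wx":0,"wy":0,"wz":0,"dx":0.012,"dy":0,"dz":-0.003,"hand":1},{"wx":0,"wy":0,"wz":0,"dx":0,"dy":0,"dz":0,"hand":1},{"wx":0,"wy":0,"wz":0,"dx":0,"dy":0,"dz":0,"hand":1}]'>/dev/null; python3 w.py;done
```

```text
tray [-0.0588 -0.0012  0.0108] w [-0.0004 -0.0001  0.0007] F tray [ 0.6  0.3 -2.5] mom [ 0.01 -0.37  0.  ] open 0.6793605393131066 24.3667
tray [-0.0559 -0.0011  0.0109] w [-0.0004 -0.0001  0.0007] F tray [ 0.3  0.2 -2.6] mom [-0.01 -0.33 -0.01] open 0.6765883607147762 24.6167
tray [-0.0552 -0.0012  0.0101] w [-0.0002 -0.003   0.0006] F tray [-4.8  0.8 -3.2] mom [ 0.03  0.58 -0.13] open 0.6790126121538819 24.8667
```

```bash

python3 -m jog '[{"wx":0,"wy":0,"wz":0,"dx":0.003,"dy":0,"dz":-0.004,"hand":1},{"wx":0,"wy":0,"wz":0,"dx":0.003,"dy":0,"dz":-0.004,"hand":1},{"wx":0,"wy":0,"wz":0,"dx":0,"dy":0,"dz":0,"hand":1},{"wx":0,"wy":0,"wz":0,"dx":0,"dy":0,"dz":0,"hand":1}]'>/dev/null; python3 w.py
python3 -m jog '[{"wx":0,"wy":0,"wz":0,"dx":0,"dy":0,"dz":0,"hand":0.15},{"wx":0,"wy":0,"wz":0,"dx":0,"dy":0,"dz":0,"hand":0.15},{"wx":0,"wy":0,"wz":0,"dx":0,"dy":0,"dz":0,"hand":0.15},{"wx":0,"wy":0,"wz":0,"dx":0,"dy":0,"dz":0,"hand":0.15},{"wx":0,"wy":0,"wz":0,"dx":0,"dy":0,"dz":0,"hand":0.15}]'>/dev/null; python3 w.py
python3 -m jog '[{"wx":0,"wy":0,"wz":0,"dx":0.015,"dy":0,"dz":0.06,"hand":0.15},{"wx":0,"wy":0,"wz":0,"dx":0.03,"dy":0,"dz":0.12,"hand":0.15},{"wx":0,"wy":0,"wz":0,"dx":0.03,"dy":0,"dz":0.12,"hand":0},{"wx":0,"wy":0,"wz":0,"dx":0.03,"dy":0,"dz":0.12,"hand":0},{"wx":0,"wy":0,"wz":0,"dx":0.03,"dy":0,"dz":0.12,"hand":0}]'>/dev/null; python3 w.py
```

```text
tray [-0.0548 -0.0011  0.0085] w [ 0.     -0.0046  0.0005] F tray [-8.8  0.6  1.3] mom [ 0.03  1.38 -0.18] open 0.6787171887444504 25.2
tray [-0.0505 -0.0009  0.0097] w [-0.0004  0.0004  0.0008] F tray [-0.3  0.7 -0.1] mom [ 0.01 -0.28 -0.05] open 0.8485939577702892 25.6167
tray [-0.0518  0.0006  0.1501] w [-0.0006 -0.      0.0006] F tray [ 1.  -1.1  0. ] mom [-0.06 -0.26 -0.04] open 1.0014905003500432 26.0333
```

```bash

python3 -m jog '[{"wx":0,"wy":-0.019,"wz":0,"dx":-0.08,"dy":0.13,"dz":0.02,"hand":0},{"wx":0,"wy":-0.019,"wz":0,"dx":-0.08,"dy":0.13,"dz":0,"hand":0},{"wx":0,"wy":-0.019,"wz":0.002,"dx":-0.08,"dy":0.14,"dz":0,"hand":0},{"wx":0,"wy":-0.019,"wz":0.002,"dx":-0.08,"dy":0.14,"dz":0,"hand":0},{"wx":0,"wy":-0.019,"wz":0.003,"dx":-0.08,"dy":0.14,"dz":0,"hand":0}]' >/dev/null
python3 -m jog '[{"wx":0,"wy":-0.014,"wz":0.003,"dx":-0.07,"dy":0.14,"dz":-0.02,"hand":0},{"wx":0,"wy":-0.014,"wz":0.003,"dx":-0.07,"dy":0.14,"dz":-0.02,"hand":0},{"wx":0,"wy":0,"wz":0.002,"dx":-0.07,"dy":0.14,"dz":0,"hand":0},{"wx":0,"wy":0,"wz":0.002,"dx":-0.05,"dy":0.14,"dz":0,"hand":0},{"wx":0,"wy":0,"wz":0,"dx":0,"dy":0.13,"dz":0,"hand":0}]' 
python3 - <<'E'
from h import *
r.snapshot('top');r.snapshot('side')
for n in('top','side'):
  for c in cartons(n):print(n,round(c[0],2),c[1].round(4),round(c[2],3),c[3])
go([.4104,.2594,.008],down(-.007));print(r.get_state()['q'].round(2))
save('top','t2.png',(270,110,440,270),4)
E
```

```text
clock: 26.87
tool_pos: [0.4329, 0.2394, 0.2141]
eef_rot: [0.003, 1.0, 0.005, -0.003]
contact_force: [0.0, -0.6, 0.0]
opening: 1.001
finger_force: 0.0
top 0.84 [0.2932 0.5188 1.2643] 0.963 [84, 288, 137, 317]
top 0.8 [ 0.5696 -0.1113 -0.0206] 0.91 [317, 185, 341, 229]
top 0.65 [0.5939 0.2663 0.0099] 0.967 [187, 176, 211, 219]
side 0.98 [ 0.5954  0.2663 -0.0077] 0.941 [221, 243, 260, 266]
side 0.75 [ 0.638  -0.2351 -1.3712] 0.456 [264, 178, 288, 193]
side 0.69 [0.2923 0.5207 1.2424] 0.969 [297, 311, 338, 348]
side 0.67 [ 0.4128  0.2614 -0.0051] 0.956 [277, 248, 313, 276]
side 0.66 [ 0.5861  0.1271 -0.2212] 0.896 [236, 221, 270, 242]
d [-0.102  0.085 -0.823] w [-0.0049 -0.002   0.0001] rows 6
[-0.18  0.63 -0.66  1.96  0.55  0.74  0.41]
```

View pics/t2.png

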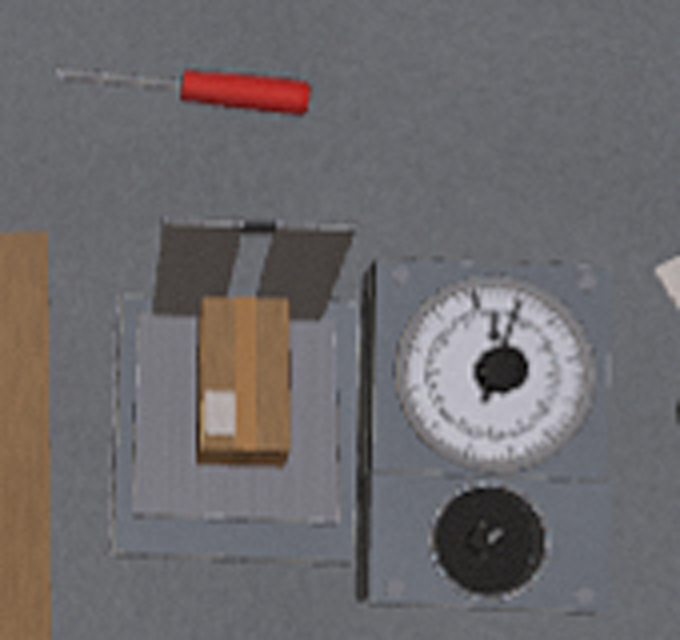

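The crop shows the first carton flat against the backstop, centred on the tray (near end at about x=243, tray middle about 238), and the pointer has moved clockwise. Next: the second carton.

```bash

python3 -m jog '[{"wx":-0.004,"wy":-0.002,"wz":0,"dx":-0.03,"dy":0.03,"dz":-0.1,"hand":0},{"wx":0,"wy":0,"wz":0,"dx":-0.03,"dy":0.03,"dz":-0.1,"hand":0},{"wx":0,"wy":0,"wz":0,"dx":-0.03,"dy":0.02,"dz":-0.1,"hand":0},{"wx":0,"wy":0,"wz":0,"dx":0,"dy":0,"dz":-0.1,"hand":0},{"wx":0,"wy":0,"wz":0,"dx":0,"dy":0,"dz":-0.1,"hand":0}]' 35 >/dev/null
python3 -m jog '[{"wx":0,"wy":0,"wz":0,"dx":0,"dy":0,"dz":-0.07,"hand":0},{"wx":0,"wy":0,"wz":0,"dx":0,"dy":0,"dz":0,"hand":0},{"wx":0,"wy":0,"wz":0,"dx":0,"dy":0,"dz":0,"hand":0}]' >/dev/null
python3 - <<'E'
from h import *
go([.4104,.2594,.008],down(-.007));print(r.get_state()['q'].round(2),r.get_state()['tool_pos'])
E
```

```text
d [-0.013  0.015 -0.251] w [ 0.0002 -0.0007  0.002 ] rows 2
[-0.42  0.83 -0.37  2.1   0.84  0.36  0.08] [0.41367765 0.2555939  0.07080122]
```

```bash

python3 -m jog '[{"wx":0,"wy":0,"wz":0.002,"dx":-0.012,"dy":0.015,"dz":-0.06,"hand":0},{"wx":0,"wy":0,"wz":0,"dx":0,"dy":0,"dz":-0.06,"hand":0},{"wx":0,"wy":0,"wz":0,"dx":0,"dy":0,"dz":-0.06,"hand":0},{"wx":0,"wy":0,"wz":0,"dx":0,"dy":0,"dz":-0.06,"hand":0},{"wx":0,"wy":0,"wz":0,"dx":0,"dy":0,"dz":0,"hand":0}]' 35
python3 -m jog '[{"wx":0,"wy":0,"wz":0,"dx":0,"dy":0,"dz":0,"hand":0},{"wx":0,"wy":0,"wz":0,"dx":0,"dy":0,"dz":0,"hand":0}]' >/dev/null
python3 - <<'E'
from h import *
go([.4104,.2594,.008],down(-.007));print(r.get_state()['q'].round(2))
E
```

```text
clock: 28.2
tool_pos: [0.4108, 0.2607, 0.0107]
eef_rot: [0.003, 1.0, 0.001, -0.0]
contact_force: [0.5, 0.5, 0.5]
opening: 0.999
finger_force: 0.0
d [-0.004 -0.007 -0.018] w [-0.0015  0.0005 -0.0004] rows 1
[-0.55  0.93 -0.18  2.11  0.96  0.18 -0.05]
```

```bash

python3 -m jog '[{"wx":0,"wy":0,"wz":0,"dx":0,"dy":-0.004,"dz":-0.012,"hand":0},{"wx":0,"wy":0,"wz":0,"dx":0,"dy":0,"dz":0,"hand":1},{"wx":0,"wy":0,"wz":0,"dx":0,"dy":0,"dz":0,"hand":1},{"wx":0,"wy":0,"wz":0,"dx":0,"dy":0,"dz":0,"hand":1},{"wx":0,"wy":0,"wz":0,"dx":0,"dy":0,"dz":0,"hand":1}]' 35 >/dev/null
python3 -m jog '[{"wx":0,"wy":0,"wz":0,"dx":0,"dy":0,"dz":0,"hand":1},{"wx":0,"wy":0,"wz":0,"dx":0,"dy":0,"dz":0,"hand":1}]'
python3 -m jog '[{"wx":0,"wy":0,"wz":0,"dx":0,"dy":0,"dz":0.04,"hand":1},{"wx":0,"wy":0,"wz":0,"dx":0,"dy":0,"dz":0.06,"hand":1},{"wx":0,"wy":0,"wz":0,"dx":0,"dy":0,"dz":0.08,"hand":1},{"wx":0,"wy":0,"wz":0,"dx":0.03,"dy":0,"dz":0.1,"hand":1},{"wx":0,"wy":0,"wz":0,"dx":0.03,"dy":0,"dz":0.1,"hand":1}]' >/dev/null
python3 -m jog '[{"wx":0,"wy":0,"wz":0,"dx":0.03,"dy":0,"dz":0.1,"hand":1},{"wx":0,"wy":0,"wz":0,"dx":0.03,"dy":0,"dz":0.1,"hand":1},{"wx":0,"wy":0,"wz":0,"dx":0.03,"dy":0,"dz":0.1,"hand":1},{"wx":0,"wy":0,"wz":0,"dx":0,"dy":0,"dz":0.1,"hand":1},{"wx":0,"wy":0,"wz":0,"dx":0,"dy":0,"dz":0,"hand":1}]'
python3 - <<'E'
from h import *
a=go(tr([-.08,.001,.13]),TRAYR);b=go(tr([-.08,.001,.06]),TRAYR,a)
E
```

```text
clock: 28.95
tool_pos: [0.4105, 0.2606, 0.0083]
eef_rot: [0.002, 1.0, 0.001, -0.0]
contact_force: [0.3, 1.0, 1.8]
opening: 0.676
finger_force: 35.0
clock: 29.78
tool_pos: [0.4497, 0.2612, 0.2065]
eef_rot: [0.003, 1.0, 0.003, 0.002]
contact_force: [0.5, 1.1, -4.4]
opening: 0.681
finger_force: 35.0
d [ 0.477 -1.458  0.005] w [ 0.0005  0.1272 -0.0179] rows 10
d [-0.069  0.003 -0.271] w [-0.  0.  0.] rows 2
```

```bash

python3 -m jog '[{"wx":0,"wy":0.0125,"wz":-0.002,"dx":0.048,"dy":-0.146,"dz":0.01,"hand":1},{"wx":0,"wy":0.0125,"wz":-0.002,"dx":0.048,"dy":-0.146,"dz":0.01,"hand":1},{"wx":0,"wy":0.0125,"wz":-0.002,"dx":0.048,"dy":-0.146,"dz":0,"hand":1},{"wx":0,"wy":0.0125,"wz":-0.002,"dx":0.048,"dy":-0.146,"dz":0,"hand":1},{"wx":0,"wy":0.0125,"wz":-0.002,"dx":0.048,"dy":-0.146,"dz":0,"hand":1}]' >/dev/null
python3 -m jog '[{"wx":0,"wy":0.013,"wz":-0.002,"dx":0.048,"dy":-0.146,"dz":0,"hand":1},{"wx":0,"wy":0.013,"wz":-0.002,"dx":0.048,"dy":-0.146,"dz":0,"hand":1},{"wx":0,"wy":0.013,"wz":-0.002,"dx":0.048,"dy":-0.146,"dz":0,"hand":1},{"wx":0,"wy":0.013,"wz":-0.002,"dx":0.048,"dy":-0.146,"dz":0,"hand":1},{"wx":0,"wy":0.013,"wz":-0.002,"dx":0.045,"dy":-0.144,"dz":0,"hand":1}]' >/dev/null
python3 -m jog '[{"wx":0,"wy":0,"wz":0,"dx":0,"dy":0,"dz":0,"hand":1},{"wx":0,"wy":0,"wz":0,"dx":0,"dy":0,"dz":0,"hand":1},{"wx":0,"wy":0,"wz":0,"dx":0,"dy":0,"dz":0,"hand":1}]' >/dev/null
python3 w.py; python3 - <<'E'
from h import *
b=go(tr([-.075,-.001,.065]),TRAYR);go(tr([-.075,-.001,.048]),TRAYR,b)
E
```

```text
tray [-0.0825  0.0005  0.1281] w [ 0.0018 -0.0041  0.0006] F tray [ 0.5  1.5 -3.3] mom [ 0.11 -0.41 -0.05] open 0.6746408947538572 30.8667
d [-0.034 -0.004 -0.252] w [ 0.0018 -0.0041  0.0006] rows 2
d [-0.017  0.001 -0.066] w [-0.  0.  0.] rows 1
```

```bash

python3 -m jog '[{"wx":0.001,"wy":-0.003,"wz":0,"dx":-0.012,"dy":-0.004,"dz":-0.09,"hand":1},{"wx":0,"wy":0,"wz":0,"dx":-0.011,"dy":0,"dz":-0.09,"hand":1},{"wx":0,"wy":0,"wz":0,"dx":-0.011,"dy":0,"dz":-0.07,"hand":1},{"wx":0,"wy":0,"wz":0,"dx":-0.015,"dy":0,"dz":-0.055,"hand":1},{"wx":0,"wy":0,"wz":0,"dx":0,"dy":0,"dz":0,"hand":1}]' >/dev/null
python3 -m jog '[{"wx":0,"wy":0,"wz":0,"dx":0,"dy":0,"dz":0,"hand":1},{"wx":0,"wy":0,"wz":0,"dx":0,"dy":0,"dz":0,"hand":1}]' >/dev/null; python3 w.py
```

```text
tray [-0.0744 -0.0004  0.054 ] w [ 0.0009  0.0009 -0.    ] F tray [ 1.4  0.6 -3.8] mom [ 0.06 -0.45 -0.  ] open 0.6762468925925137 31.45
```

```bash

python3 -m jog '[{"wx":0,"wy":0,"wz":0,"dx":-0.006,"dy":-0.003,"dz":-0.025,"hand":1},{"wx":0,"wy":0,"wz":0,"dx":0.03,"dy":-0.001,"dz":-0.007,"hand":1},{"wx":0,"wy":0,"wz":0,"dx":0.03,"dy":-0.001,"dz":-0.007,"hand":1},{"wx":0,"wy":0,"wz":0,"dx":0,"dy":0,"dz":0,"hand":1},{"wx":0,"wy":0,"wz":0,"dx":0,"dy":0,"dz":0,"hand":1}]' >/dev/null;  python3 w.py
python3 -m jog '[{"wx":0,"wy":0,"wz":0,"dx":0.008,"dy":0,"dz":-0.002,"hand":1},{"wx":0,"wy":0,"wz":0,"dx":0.008,"dy":0,"dz":-0.002,"hand":1},{"wx":0,"wy":0,"wz":0,"dx":0,"dy":0,"dz":0,"hand":1},{"wx":0,"wy":0,"wz":0,"dx":0,"dy":0,"dz":0,"hand":1}]'>/dev/null; python3 w.py
```

```text
tray [-0.0584 -0.0022  0.0471] w [0.0011 0.0007 0.0011] F tray [ 0.6  0.5 -4.1] mom [ 0.01 -0.45  0.  ] open 0.6786587271917716 31.8667
tray [-0.0569 -0.0022  0.0464] w [ 0.0013 -0.002   0.0007] F tray [-4.5 -0.1 -3.6] mom [ 0.06  0.65 -0.11] open 0.6755614249347327 32.2
```

```bash

python3 -m jog '[{"wx":0,"wy":0,"wz":0,"dx":0.004,"dy":0.004,"dz":-0.004,"hand":1},{"wx":0,"wy":0,"wz":0,"dx":0.004,"dy":0,"dz":-0.005,"hand":1},{"wx":0,"wy":0,"wz":0,"dx":0,"dy":0,"dz":0,"hand":1},{"wx":0,"wy":0,"wz":0,"dx":0,"dy":0,"dz":0,"hand":1}]'>/dev/null; python3 w.py
python3 -m jog '[{"wx":0,"wy":0,"wz":0,"dx":0,"dy":0,"dz":0,"hand":0.15},{"wx":0,"wy":0,"wz":0,"dx":0,"dy":0,"dz":0,"hand":0.15},{"wx":0,"wy":0,"wz":0,"dx":0,"dy":0,"dz":0,"hand":0.15},{"wx":0,"wy":0,"wz":0,"dx":0,"dy":0,"dz":0,"hand":0.15},{"wx":0,"wy":0,"wz":0,"dx":0,"dy":0,"dz":0,"hand":0.15}]'>/dev/null; python3 w.py
python3 -m jog '[{"wx":0,"wy":0,"wz":0,"dx":0.015,"dy":0,"dz":0.06,"hand":0.15},{"wx":0,"wy":0,"wz":0,"dx":0.03,"dy":0,"dz":0.12,"hand":0.15},{"wx":0,"wy":0,"wz":0,"dx":0.03,"dy":0,"dz":0.12,"hand":0},{"wx":0,"wy":0,"wz":0,"dx":0.03,"dy":0,"dz":0.12,"hand":0},{"wx":0,"wy":0,"wz":0,"dx":0.0,"dy":0,"dz":0.1,"hand":0}]'>/dev/null; python3 w.py
python3 - <<'E'
from h import *
a=go([.5,.14,.23],down(-.1));r.snapshot('side')
for c in cartons('side'):print(round(c[0],2),c[1].round(4),round(c[2],3),c[3])
E
```

```text
tray [-0.0565 -0.0021  0.0447] w [ 0.0022 -0.0042  0.0008] F tray [-9.9 -0.4  1.1] mom [-0.19  1.65 -0.12] open 0.677784578769083 32.5333
tray [-0.0521 -0.001   0.0457] w [0.0011 0.0009 0.0009] F tray [0.1 0.  0.5] mom [-0.01 -0.28 -0.02] open 0.8535066380638827 32.95
tray [-0.0583  0.0006  0.1803] w [0.0007 0.0019 0.001 ] F tray [ 0.7 -0.  -0.3] mom [ 0.01 -0.21 -0.01] open 0.995251270383206 33.3667
d [-0.41   0.98  -0.084] w [-0.0083 -0.1228 -0.0272] rows 7
0.84 [ 0.5875  0.1263 -0.2214] 0.946 [238, 219, 276, 244]
0.72 [ 0.597   0.2666 -0.0082] 0.934 [219, 241, 259, 268]
0.7 [ 0.6355 -0.2997  0.5729] 0.813 [259, 167, 291, 187]
0.59 [0.2922 0.521  1.2441] 0.962 [299, 308, 337, 352]
0.55 [ 0.5962 -0.2099  0.9284] 0.586 [264, 179, 294, 195]
```

```bash

python3 -m jog '[{"wx":0,"wy":-0.018,"wz":-0.0145,"dx":-0.01,"dy":0.13,"dz":0,"hand":0},{"wx":0,"wy":-0.018,"wz":-0.0145,"dx":-0.01,"dy":0.13,"dz":0,"hand":0},{"wx":0,"wy":-0.018,"wz":-0.0145,"dx":-0.01,"dy":0.13,"dz":0,"hand":0},{"wx":0,"wy":-0.018,"wz":-0.0145,"dx":-0.01,"dy":0.13,"dz":-0.03,"hand":0},{"wx":0,"wy":-0.018,"wz":-0.0145,"dx":-0.01,"dy":0.13,"dz":-0.05,"hand":0}]' >/dev/null
python3 -m jog '[{"wx":0,"wy":-0.018,"wz":-0.0145,"dx":-0.01,"dy":0.13,"dz":-0.1,"hand":0},{"wx":0,"wy":-0.016,"wz":-0.0145,"dx":-0.006,"dy":0.13,"dz":-0.1,"hand":0},{"wx":0,"wy":0,"wz":0,"dx":0,"dy":0,"dz":-0.1,"hand":0},{"wx":0,"wy":0,"wz":0,"dx":0,"dy":0,"dz":0,"hand":0},{"wx":0,"wy":0,"wz":0,"dx":0,"dy":0,"dz":0,"hand":0}]' 
python3 - <<'E'
from h import *
go([.586,.1222,.008],down(-.248));print(r.get_state()['q'].round(2));r.snapshot('top')
for c in cartons():print(round(c[0],2),c[1].round(4),round(c[2],3),c[3])
E
```

```text
clock: 34.3
tool_pos: [0.5833, 0.1208, 0.1527]
eef_rot: [0.122, 0.992, 0.015, -0.002]
contact_force: [-0.4, -0.3, -0.6]
opening: 1.001
finger_force: 0.0
d [ 0.011  0.006 -0.579] w [-0.0156  0.0003 -0.0016] rows 4
[ 0.06  0.81 -0.58  1.73  0.57  0.76  0.53]
0.9 [0.5933 0.2686 0.0672] 0.763 [187, 176, 212, 220]
0.8 [ 0.5925 -0.1208  0.0548] 0.852 [322, 179, 346, 221]
0.64 [0.2929 0.5192 1.258 ] 0.939 [90, 287, 134, 321]
```

```bash

python3 -m jog '[{"wx":-0.015,"wy":0,"wz":-0.001,"dx":0.01,"dy":0.006,"dz":-0.1,"hand":0},{"wx":0,"wy":0,"wz":0,"dx":0,"dy":0,"dz":-0.1,"hand":0},{"wx":0,"wy":0,"wz":0,"dx":0,"dy":0,"dz":-0.1,"hand":0},{"wx":0,"wy":0,"wz":0,"dx":0,"dy":0,"dz":0,"hand":0},{"wx":0,"wy":0,"wz":0,"dx":0,"dy":0,"dz":0,"hand":0}]' >/dev/null
python3 - <<'E'
from h import *
go([.586,.1222,.008],down(-.248))
E
```

```text
d [-0.005  0.001 -0.285] w [-0.0013  0.0019  0.0007] rows 2
```

```bash

python3 -m jog '[{"wx":-0.001,"wy":0.001,"wz":0,"dx":-0.004,"dy":0,"dz":-0.08,"hand":0},{"wx":0,"wy":0,"wz":0,"dx":0,"dy":0,"dz":-0.08,"hand":0},{"wx":0,"wy":0,"wz":0,"dx":0,"dy":0,"dz":-0.08,"hand":0},{"wx":0,"wy":0,"wz":0,"dx":0,"dy":0,"dz":-0.04,"hand":0},{"wx":0,"wy":0,"wz":0,"dx":0,"dy":0,"dz":0,"hand":0}]'
python3 -m jog '[{"wx":0,"wy":0,"wz":0,"dx":0,"dy":0,"dz":0,"hand":1},{"wx":0,"wy":0,"wz":0,"dx":0,"dy":0,"dz":0,"hand":1},{"wx":0,"wy":0,"wz":0,"dx":0,"dy":0,"dz":0,"hand":1},{"wx":0,"wy":0,"wz":0,"dx":0,"dy":0,"dz":0,"hand":1},{"wx":0,"wy":0,"wz":0,"dx":0,"dy":0,"dz":0,"hand":1}]' 35
python3 -m jog '[{"wx":0,"wy":0,"wz":0,"dx":0,"dy":0,"dz":0,"hand":1}]'
```

```text
clock: 35.23
tool_pos: [0.586, 0.1228, 0.0088]
eef_rot: [0.124, 0.992, 0.001, 0.001]
contact_force: [-0.7, -0.0, 0.4]
opening: 1.001
finger_force: 0.0
clock: 35.65
tool_pos: [0.5863, 0.1233, 0.0099]
eef_rot: [0.123, 0.992, 0.001, 0.002]
contact_force: [-0.4, -1.1, 4.2]
opening: 0.677
finger_force: 34.9
clock: 35.73
tool_pos: [0.5863, 0.1233, 0.0099]
eef_rot: [0.123, 0.992, 0.001, 0.002]
contact_force: [-0.8, -0.8, 4.9]
opening: 0.678
finger_force: 34.9
```

```bash

python3 -m jog '[{"wx":0,"wy":0,"wz":0,"dx":0,"dy":0,"dz":0.04,"hand":1},{"wx":0,"wy":0,"wz":0,"dx":0,"dy":0,"dz":0.1,"hand":1},{"wx":0,"wy":0,"wz":0,"dx":0,"dy":0,"dz":0.14,"hand":1},{"wx":0,"wy":0,"wz":0,"dx":0,"dy":0,"dz":0.14,"hand":1},{"wx":0,"wy":0,"wz":0,"dx":0,"dy":0,"dz":0.14,"hand":1}]' >/dev/null
python3 -m jog '[{"wx":0,"wy":0,"wz":0,"dx":0,"dy":0,"dz":0.14,"hand":1},{"wx":0,"wy":0,"wz":0,"dx":0,"dy":0,"dz":0.14,"hand":1},{"wx":0,"wy":0,"wz":0,"dx":0,"dy":0,"dz":0.12,"hand":1},{"wx":0,"wy":0,"wz":0,"dx":0,"dy":0,"dz":0,"hand":1},{"wx":0,"wy":0,"wz":0,"dx":0,"dy":0,"dz":0,"hand":1}]'
python3 - <<'E'
from h import *
a=go(tr([-.08,0,.16]),TRAYR);b=go(tr([-.075,-.001,.092]),TRAYR,a)
E
```

```text
clock: 36.57
tool_pos: [0.5859, 0.1235, 0.2503]
eef_rot: [0.123, 0.992, 0.001, 0.002]
contact_force: [-0.7, -0.3, -3.5]
opening: 0.675
finger_force: 34.9
d [-0.038 -0.912 -0.054] w [0.017  0.1259 0.1016] rows 6
d [-0.048 -0.002 -0.268] w [-0.  0.  0.] rows 2
```

```bash

python3 -m jog '[{"wx":0.0025,"wy":0.018,"wz":0.0145,"dx":-0.006,"dy":-0.13,"dz":0,"hand":1},{"wx":0.0025,"wy":0.018,"wz":0.0145,"dx":-0.006,"dy":-0.13,"dz":0,"hand":1},{"wx":0.0025,"wy":0.018,"wz":0.0145,"dx":-0.006,"dy":-0.13,"dz":0,"hand":1},{"wx":0.0025,"wy":0.018,"wz":0.0145,"dx":-0.005,"dy":-0.13,"dz":0,"hand":1},{"wx":0.0025,"wy":0.018,"wz":0.0145,"dx":-0.005,"dy":-0.13,"dz":0,"hand":1}]' >/dev/null
python3 -m jog '[{"wx":0.002,"wy":0.018,"wz":0.0145,"dx":-0.005,"dy":-0.13,"dz":0,"hand":1},{"wx":0.002,"wy":0.018,"wz":0.0145,"dx":-0.005,"dy":-0.13,"dz":0,"hand":1},{"wx":0,"wy":0,"wz":0,"dx":0,"dy":0,"dz":0,"hand":1},{"wx":0,"wy":0,"wz":0,"dx":0,"dy":0,"dz":0,"hand":1},{"wx":0,"wy":0,"wz":0,"dx":0,"dy":0,"dz":0,"hand":1}]' >/dev/null
python3 w.py
python3 - <<'E'
from h import *
b=go(tr([-.078,-.001,.092]),TRAYR)
E
```

```text
tray [-0.0838  0.0009  0.1695] w [ 0.0004 -0.003  -0.0002] F tray [ 1.5  0.3 -3.2] mom [ 0.08 -0.41 -0.04] open 0.6790700671558322 37.4
d [-0.055 -0.005 -0.306] w [ 0.0004 -0.003  -0.0002] rows 2
```

```bash

python3 -m jog '[{"wx":0,"wy":-0.002,"wz":0,"dx":-0.014,"dy":-0.005,"dz":-0.08,"hand":1},{"wx":0,"wy":0,"wz":0,"dx":-0.014,"dy":0,"dz":-0.08,"hand":1},{"wx":0,"wy":0,"wz":0,"dx":-0.014,"dy":0,"dz":-0.08,"hand":1},{"wx":0,"wy":0,"wz":0,"dx":-0.013,"dy":0,"dz":-0.066,"hand":1},{"wx":0,"wy":0,"wz":0,"dx":0,"dy":0,"dz":0,"hand":1}]' >/dev/null
python3 -m jog '[{"wx":0,"wy":0,"wz":0,"dx":0,"dy":0,"dz":0,"hand":1},{"wx":0,"wy":0,"wz":0,"dx":0,"dy":0,"dz":0,"hand":1}]' >/dev/null; python3 w.py
```

```text
tray [-0.0771 -0.0002  0.0951] w [ 0.0006  0.0014 -0.0008] F tray [ 1.4 -0.  -2.9] mom [-0.02 -0.45 -0.01] open 0.6780914708774886 37.9833
```

```bash

python3 -m jog '[{"wx":0,"wy":0,"wz":0,"dx":-0.009,"dy":-0.003,"dz":-0.036,"hand":1},{"wx":0,"wy":0,"wz":0,"dx":0.035,"dy":-0.001,"dz":-0.009,"hand":1},{"wx":0,"wy":0,"wz":0,"dx":0.035,"dy":-0.001,"dz":-0.009,"hand":1},{"wx":0,"wy":0,"wz":0,"dx":0,"dy":0,"dz":0,"hand":1},{"wx":0,"wy":0,"wz":0,"dx":0,"dy":0,"dz":0,"hand":1}]' >/dev/null;  python3 w.py
python3 -m jog '[{"wx":0,"wy":0,"wz":0,"dx":0.008,"dy":0,"dz":-0.002,"hand":1},{"wx":0,"wy":0,"wz":0,"dx":0.008,"dy":0,"dz":-0.002,"hand":1},{"wx":0,"wy":0,"wz":0,"dx":0,"dy":0,"dz":0,"hand":1},{"wx":0,"wy":0,"wz":0,"dx":0,"dy":0,"dz":0,"hand":1}]'>/dev/null; python3 w.py
```

```text
tray [-0.0592 -0.0017  0.0851] w [ 0.0009  0.0011 -0.    ] F tray [ 0.8  0.4 -3.9] mom [-0.   -0.42 -0.  ] open 0.6787346628052304 38.4
tray [-0.0553 -0.0018  0.085 ] w [ 0.001   0.0008 -0.0001] F tray [ 0.9  0.3 -2.6] mom [-0.02 -0.42 -0.02] open 0.6793845157361783 38.7333
```

```bash

python3 -m jog '[{"wx":0,"wy":0,"wz":0,"dx":0.008,"dy":0.002,"dz":-0.002,"hand":1},{"wx":0,"wy":0,"wz":0,"dx":0.008,"dy":0,"dz":-0.002,"hand":1},{"wx":0,"wy":0,"wz":0,"dx":0,"dy":0,"dz":0,"hand":1},{"wx":0,"wy":0,"wz":0,"dx":0,"dy":0,"dz":0,"hand":1}]'>/dev/null; python3 w.py
python3 -m jog '[{"wx":0,"wy":0,"wz":0,"dx":0.004,"dy":0,"dz":-0.006,"hand":1},{"wx":0,"wy":0,"wz":0,"dx":0.002,"dy":0,"dz":-0.005,"hand":1},{"wx":0,"wy":0,"wz":0,"dx":0,"dy":0,"dz":0,"hand":1},{"wx":0,"wy":0,"wz":0,"dx":0,"dy":0,"dz":0,"hand":1}]'>/dev/null; python3 w.py
```

```text
tray [-0.0544 -0.0017  0.0839] w [ 0.0016 -0.0033  0.    ] F tray [-7.3 -0.8 -1.1] mom [-0.1   1.11 -0.21] open 0.6746893114664785 39.0667
tray [-0.0536 -0.0014  0.0819] w [ 0.0016 -0.0047 -0.0001] F tray [-11.8  -0.1   1.2] mom [-0.09  2.03 -0.34] open 0.6790682876427601 39.4
```

```bash

python3 -m jog '[{"wx":0,"wy":0,"wz":0,"dx":0,"dy":0,"dz":0,"hand":0.15},{"wx":0,"wy":0,"wz":0,"dx":0,"dy":0,"dz":0,"hand":0.15},{"wx":0,"wy":0,"wz":0,"dx":0,"dy":0,"dz":0,"hand":0.15},{"wx":0,"wy":0,"wz":0,"dx":0,"dy":0,"dz":0,"hand":0.15},{"wx":0,"wy":0,"wz":0,"dx":0,"dy":0,"dz":0,"hand":0.15}]'>/dev/null; python3 w.py
python3 -m jog '[{"wx":0,"wy":0,"wz":0,"dx":0.015,"dy":0,"dz":0.06,"hand":0.15},{"wx":0,"wy":0,"wz":0,"dx":0.03,"dy":0,"dz":0.12,"hand":0.15},{"wx":0,"wy":0,"wz":0,"dx":0.03,"dy":0,"dz":0.12,"hand":0},{"wx":0,"wy":0,"wz":0,"dx":0.0,"dy":0,"dz":0.1,"hand":0},{"wx":0,"wy":0,"wz":0,"dx":0.0,"dy":0,"dz":0,"hand":0}]'>/dev/null; python3 w.py
python3 - <<'E'
from h import *
r.snapshot('side')
for c in cartons('side'):print(round(c[0],2),c[1].round(4),round(c[2],3),c[3])
a=go([.5945,.266,.15],down(0))
E
```

```text
tray [-0.0485 -0.001   0.0829] w [0.0009 0.0013 0.    ] F tray [ 0.9 -0.5  0.5] mom [ 0.04 -0.25  0.04] open 0.8480703084919978 39.8167
tray [-0.0538  0.0009  0.1901] w [0.0006 0.0057 0.0003] F tray [0.4 0.9 0.2] mom [ 0.09 -0.27 -0.02] open 0.99888628219423 40.2333
0.88 [0.2927 0.5206 1.2576] 0.922 [298, 313, 339, 350]
0.81 [ 0.5926 -0.2034  0.9107] 0.65 [265, 179, 295, 194]
0.7 [ 0.6257 -0.2767  0.942 ] 0.63 [259, 168, 290, 184]
0.66 [ 0.5967  0.2669 -0.0234] 0.963 [221, 244, 260, 266]
0.59 [ 0.6679 -0.3823  0.7128] 0.751 [255, 160, 289, 176]
d [-0.048  1.488 -0.42 ] w [-0.0016 -0.123   0.0216] rows 10
```

```bash

python3 -m jog '[{"wx":0,"wy":-0.0123,"wz":0.002,"dx":-0.005,"dy":0.149,"dz":0,"hand":0},{"wx":0,"wy":-0.0123,"wz":0.002,"dx":-0.005,"dy":0.149,"dz":0,"hand":0},{"wx":0,"wy":-0.0123,"wz":0.002,"dx":-0.005,"dy":0.149,"dz":0,"hand":0},{"wx":0,"wy":-0.0123,"wz":0.002,"dx":-0.005,"dy":0.149,"dz":0,"hand":0},{"wx":0,"wy":-0.0123,"wz":0.002,"dx":-0.005,"dy":0.149,"dz":0,"hand":0}]' >/dev/null
python3 -m jog '[{"wx":0,"wy":-0.0123,"wz":0.002,"dx":-0.005,"dy":0.149,"dz":0,"hand":0},{"wx":0,"wy":-0.0123,"wz":0.002,"dx":-0.005,"dy":0.149,"dz":-0.06,"hand":0},{"wx":0,"wy":-0.0123,"wz":0.002,"dx":-0.005,"dy":0.149,"dz":-0.06,"hand":0},{"wx":0,"wy":-0.0123,"wz":0.002,"dx":-0.005,"dy":0.149,"dz":-0.06,"hand":0},{"wx":0,"wy":-0.0123,"wz":0.002,"dx":-0.005,"dy":0.149,"dz":-0.06,"hand":0}]' >/dev/null
python3 -m jog '[{"wx":0,"wy":0,"wz":0,"dx":0,"dy":0,"dz":-0.1,"hand":0},{"wx":0,"wy":0,"wz":0,"dx":0,"dy":0,"dz":-0.1,"hand":0},{"wx":0,"wy":0,"wz":0,"dx":0,"dy":0,"dz":0,"hand":0},{"wx":0,"wy":0,"wz":0,"dx":0,"dy":0,"dz":0,"hand":0}]' >/dev/null
python3 - <<'E'
from h import *
go([.594,.2662,.008],down(0));r.snapshot('side')
for c in cartons('side'):
  if c[1][1]>.1:print(round(c[0],2),c[1].round(4),round(c[2],3),c[3])
save('top','t3.png',(270,110,440,270),4)
E
```

```text
d [ 0.007  0.005 -0.536] w [-0.0004 -0.0034  0.0013] rows 4
0.64 [0.2919 0.5204 1.257 ] 0.962 [298, 310, 338, 352]
0.62 [ 0.5974  0.265  -0.0268] 0.95 [219, 241, 258, 263]
```

View pics/t3.png

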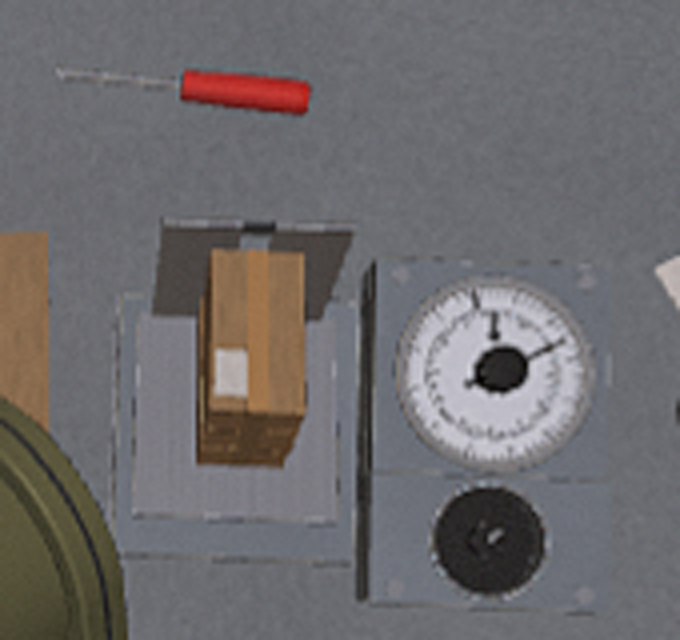

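The crop shows a clean stack of three against the backstop. The card zero is visible alone, straight up at (493,320), and the pointer is at about 65° clockwise. Next: the fourth carton.

```bash

python3 -m jog '[{"wx":0,"wy":-0.003,"wz":0.001,"dx":0.007,"dy":0.005,"dz":-0.1,"hand":0},{"wx":0,"wy":0,"wz":0,"dx":0,"dy":0,"dz":-0.1,"hand":0},{"wx":0,"wy":0,"wz":0,"dx":0,"dy":0,"dz":-0.1,"hand":0},{"wx":0,"wy":0,"wz":0,"dx":0,"dy":0,"dz":-0.1,"hand":0},{"wx":0,"wy":0,"wz":0,"dx":0,"dy":0,"dz":0,"hand":0}]'>/dev/null
python3 -m jog '[{"wx":0,"wy":0,"wz":0,"dx":0,"dy":0,"dz":-0.06,"hand":0},{"wx":0,"wy":0,"wz":0,"dx":0,"dy":0,"dz":-0.04,"hand":0},{"wx":0,"wy":0,"wz":0,"dx":0,"dy":0,"dz":0,"hand":0},{"wx":0,"wy":0,"wz":0,"dx":0,"dy":0,"dz":0,"hand":0}]'>/dev/null
python3 - <<'E'
from h import *
go([.594,.2662,.008],down(0))
E
```

```text
d [-0.006 -0.006 -0.047] w [-0.002   0.0021  0.0005] rows 1
```

```bash

python3 -m jog '[{"wx":-0.001,"wy":0.001,"wz":0,"dx":-0.005,"dy":-0.004,"dz":-0.03,"hand":0},{"wx":0,"wy":0,"wz":0,"dx":0,"dy":0,"dz":-0.01,"hand":0},{"wx":0,"wy":0,"wz":0,"dx":0,"dy":0,"dz":0,"hand":0},{"wx":0,"wy":0,"wz":0,"dx":0,"dy":0,"dz":0,"hand":0},{"wx":0,"wy":0,"wz":0,"dx":0,"dy":0,"dz":0,"hand":1}]' 35
python3 -m jog '[{"wx":0,"wy":0,"wz":0,"dx":0,"dy":0,"dz":0,"hand":1},{"wx":0,"wy":0,"wz":0,"dx":0,"dy":0,"dz":0,"hand":1},{"wx":0,"wy":0,"wz":0,"dx":0,"dy":0,"dz":0,"hand":1},{"wx":0,"wy":0,"wz":0,"dx":0,"dy":0,"dz":0,"hand":1},{"wx":0,"wy":0,"wz":0,"dx":0,"dy":0,"dz":0,"hand":1}]'
python3 -m jog '[{"wx":0,"wy":0,"wz":0,"dx":0,"dy":0,"dz":0.04,"hand":1},{"wx":0,"wy":0,"wz":0,"dx":0,"dy":0,"dz":0.1,"hand":1},{"wx":0,"wy":0,"wz":0,"dx":0,"dy":0,"dz":0.14,"hand":1},{"wx":0,"wy":0,"wz":0,"dx":0,"dy":0,"dz":0.14,"hand":1},{"wx":0,"wy":0,"wz":0,"dx":0,"dy":0,"dz":0.14,"hand":1}]' >/dev/null
python3 -m jog '[{"wx":0,"wy":0,"wz":0,"dx":0,"dy":0,"dz":0.14,"hand":1},{"wx":0,"wy":0,"wz":0,"dx":0,"dy":0,"dz":0.14,"hand":1},{"wx":0,"wy":0,"wz":0,"dx":0,"dy":0,"dz":0.14,"hand":1},{"wx":0,"wy":0,"wz":0,"dx":0,"dy":0,"dz":0.14,"hand":1},{"wx":0,"wy":0,"wz":0,"dx":0,"dy":0,"dz":0,"hand":1}]'
python3 - <<'E'
from h import *
a=go(tr([-.08,0,.19]),TRAYR);b=go(tr([-.075,-.001,.13]),TRAYR,a)
E
```

```text
clock: 42.82
tool_pos: [0.5941, 0.2668, 0.0094]
eef_rot: [0.0, 1.0, 0.001, 0.001]
contact_force: [0.2, -0.6, 0.7]
opening: 0.948
finger_force: 0.0
clock: 43.23
tool_pos: [0.594, 0.2669, 0.0093]
eef_rot: [0.0, 1.0, 0.001, 0.001]
contact_force: [0.2, 0.7, 1.4]
opening: 0.678
finger_force: 35.0
clock: 44.07
tool_pos: [0.596, 0.2691, 0.2971]
eef_rot: [0.001, 1.0, 0.004, 0.006]
contact_force: [0.7, 1.3, -1.9]
opening: 0.674
finger_force: 35.0
d [-0.049 -1.496 -0.125] w [-0.0014  0.1308 -0.0204] rows 10
d [-0.04  -0.002 -0.237] w [-0.  0.  0.] rows 2
```

```bash

python3 -m jog '[{"wx":0,"wy":0.013,"wz":-0.002,"dx":-0.005,"dy":-0.15,"dz":0,"hand":1},{"wx":0,"wy":0.013,"wz":-0.002,"dx":-0.005,"dy":-0.15,"dz":0,"hand":1},{"wx":0,"wy":0.013,"wz":-0.002,"dx":-0.005,"dy":-0.15,"dz":0,"hand":1},{"wx":0,"wy":0.013,"wz":-0.002,"dx":-0.005,"dy":-0.15,"dz":0,"hand":1},{"wx":0,"wy":0.013,"wz":-0.002,"dx":-0.005,"dy":-0.15,"dz":0,"hand":1}]' >/dev/null
python3 -m jog '[{"wx":0,"wy":0.013,"wz":-0.002,"dx":-0.005,"dy":-0.15,"dz":0,"hand":1},{"wx":0,"wy":0.013,"wz":-0.002,"dx":-0.005,"dy":-0.15,"dz":0,"hand":1},{"wx":0,"wy":0.013,"wz":-0.002,"dx":-0.005,"dy":-0.15,"dz":0,"hand":1},{"wx":0,"wy":0.013,"wz":-0.002,"dx":-0.005,"dy":-0.15,"dz":0,"hand":1},{"wx":0,"wy":0.013,"wz":-0.002,"dx":-0.005,"dy":-0.146,"dz":0,"hand":1}]' >/dev/null
python3 -m jog '[{"wx":0,"wy":0,"wz":0,"dx":0,"dy":0,"dz":0,"hand":1},{"wx":0,"wy":0,"wz":0,"dx":0,"dy":0,"dz":0,"hand":1},{"wx":0,"wy":0,"wz":0,"dx":0,"dy":0,"dz":0,"hand":1}]' >/dev/null
python3 w.py
python3 - <<'E'
from h import *
b=go(tr([-.078,-.001,.132]),TRAYR)
save('side','s4.png',(210,110,370,230),5)
E
```

```text
tray [-0.0883 -0.002   0.2112] w [ 0.001  -0.0049 -0.0014] F tray [ 1.   0.4 -3.7] mom [ 0.09 -0.51 -0.06] open 0.679429308179303 45.15
d [-0.038  0.006 -0.317] w [ 0.001  -0.0049 -0.0014] rows 2
```

View pics/s4.png

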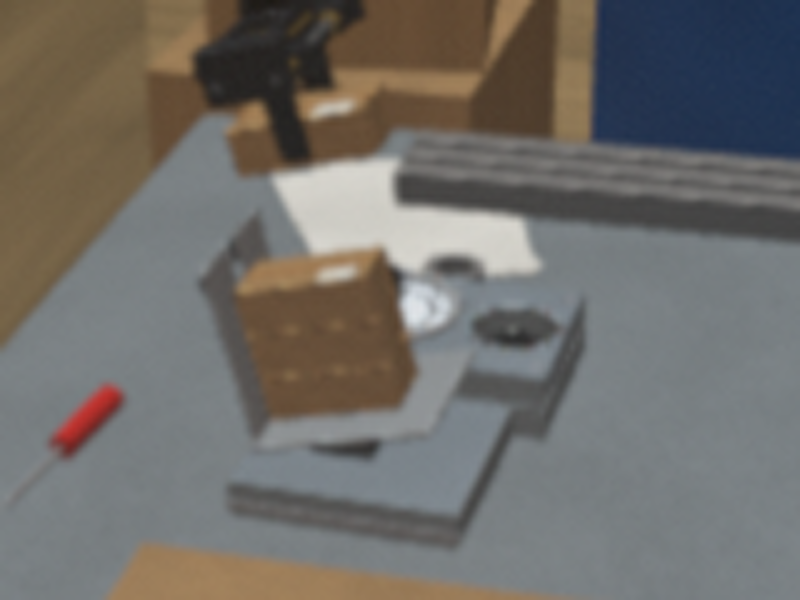

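The side crop shows the stack of three flush against the backstop and the fourth carton held level above it at (305,130). I'll lower it.

```bash

python3 -m jog '[{"wx":0,"wy":-0.004,"wz":-0.001,"dx":-0.009,"dy":0.006,"dz":-0.08,"hand":1},{"wx":0,"wy":0,"wz":0,"dx":-0.01,"dy":0,"dz":-0.08,"hand":1},{"wx":0,"wy":0,"wz":0,"dx":-0.01,"dy":0,"dz":-0.08,"hand":1},{"wx":0,"wy":0,"wz":0,"dx":-0.009,"dy":0,"dz":-0.077,"hand":1},{"wx":0,"wy":0,"wz":0,"dx":0,"dy":0,"dz":0,"hand":1}]' >/dev/null
python3 -m jog '[{"wx":0,"wy":0,"wz":0,"dx":0,"dy":0,"dz":0,"hand":1},{"wx":0,"wy":0,"wz":0,"dx":0,"dy":0,"dz":0,"hand":1}]' >/dev/null; python3 w.py
```

```text
tray [-0.0771 -0.0002  0.1342] w [ 0.0013  0.0007 -0.001 ] F tray [ 0.4 -0.1 -4.3] mom [ 0.01 -0.45 -0.02] open 0.6753377016850097 45.7833
```

```bash

python3 -m jog '[{"wx":0,"wy":0,"wz":0,"dx":-0.006,"dy":-0.002,"dz":-0.025,"hand":1},{"wx":0,"wy":0,"wz":0,"dx":-0.006,"dy":-0.002,"dz":-0.024,"hand":1},{"wx":0,"wy":0,"wz":0,"dx":0.035,"dy":-0.001,"dz":-0.009,"hand":1},{"wx":0,"wy":0,"wz":0,"dx":0.035,"dy":-0.001,"dz":-0.009,"hand":1},{"wx":0,"wy":0,"wz":0,"dx":0,"dy":0,"dz":0,"hand":1}]' >/dev/null
python3 -m jog '[{"wx":0,"wy":0,"wz":0,"dx":0,"dy":0,"dz":0,"hand":1},{"wx":0,"wy":0,"wz":0,"dx":0,"dy":0,"dz":0,"hand":1}]' >/dev/null; python3 w.py
python3 -m jog '[{"wx":0,"wy":0,"wz":0,"dx":0.009,"dy":0,"dz":-0.002,"hand":1},{"wx":0,"wy":0,"wz":0,"dx":0.009,"dy":0,"dz":-0.002,"hand":1},{"wx":0,"wy":0,"wz":0,"dx":0,"dy":0,"dz":0,"hand":1},{"wx":0,"wy":0,"wz":0,"dx":0,"dy":0,"dz":0,"hand":1}]'>/dev/null; python3 w.py
```

```text
tray [-0.0598 -0.0024  0.1202] w [ 0.0017 -0.0005 -0.0003] F tray [ 1.3 -0.3 -3.9] mom [ 0.04 -0.41  0.  ] open 0.6749463264456709 46.3667
tray [-0.0548 -0.0023  0.1203] w [ 0.0018 -0.0004 -0.0002] F tray [ 0.6  0.5 -4. ] mom [-0.05 -0.37 -0.01] open 0.6801032728114234 46.7
```

```bash

python3 -m jog '[{"wx":0,"wy":0,"wz":0,"dx":0.008,"dy":0.004,"dz":-0.002,"hand":1},{"wx":0,"wy":0,"wz":0,"dx":0.006,"dy":0,"dz":-0.002,"hand":1},{"wx":0,"wy":0,"wz":0,"dx":0,"dy":0,"dz":0,"hand":1},{"wx":0,"wy":0,"wz":0,"dx":0,"dy":0,"dz":0,"hand":1}]'>/dev/null; python3 w.py
python3 -m jog '[{"wx":0,"wy":0,"wz":0,"dx":0.006,"dy":0.002,"dz":-0.005,"hand":1},{"wx":0,"wy":0,"wz":0,"dx":0.002,"dy":0,"dz":-0.004,"hand":1},{"wx":0,"wy":0,"wz":0,"dx":0,"dy":0,"dz":0,"hand":1},{"wx":0,"wy":0,"wz":0,"dx":0,"dy":0,"dz":0,"hand":1}]'>/dev/null; python3 w.py
```

```text
tray [-0.0545 -0.0023  0.1193] w [ 0.0029 -0.0045 -0.0005] F tray [-9.1 -2.8 -3.1] mom [-0.23  1.31  0.13] open 0.6795347676932285 47.0333
tray [-0.054  -0.0024  0.1176] w [ 0.0035 -0.0068 -0.0006] F tray [-14.2  -2.9   1.2] mom [-0.45  2.33  0.14] open 0.6752954526561848 47.3667
```

```bash

python3 -m jog '[{"wx":0,"wy":0,"wz":0,"dx":0,"dy":0,"dz":0,"hand":0.15},{"wx":0,"wy":0,"wz":0,"dx":0,"dy":0,"dz":0,"hand":0.15},{"wx":0,"wy":0,"wz":0,"dx":0,"dy":0,"dz":0,"hand":0.15},{"wx":0,"wy":0,"wz":0,"dx":0,"dy":0,"dz":0,"hand":0.15},{"wx":0,"wy":0,"wz":0,"dx":0,"dy":0,"dz":0,"hand":0.15}]'>/dev/null; python3 w.py
python3 -m jog '[{"wx":0,"wy":0,"wz":0,"dx":0.015,"dy":0,"dz":0.06,"hand":0.15},{"wx":0,"wy":0,"wz":0,"dx":0.03,"dy":0,"dz":0.12,"hand":0.15},{"wx":0,"wy":0,"wz":0,"dx":0.03,"dy":0,"dz":0.12,"hand":0.15},{"wx":0,"wy":0,"wz":0,"dx":0.0,"dy":0,"dz":0.12,"hand":0.3},{"wx":0,"wy":0,"wz":0,"dx":0.0,"dy":0,"dz":0,"hand":0.5}]'>/dev/null
python3 -m jog '[{"wx":0,"wy":-0.025,"wz":0,"dx":-0.16,"dy":0,"dz":0,"hand":0.5},{"wx":0,"wy":-0.025,"wz":0,"dx":-0.16,"dy":0,"dz":0,"hand":0.5},{"wx":0,"wy":-0.025,"wz":0,"dx":-0.16,"dy":0,"dz":0,"hand":0.5},{"wx":0,"wy":-0.025,"wz":0,"dx":-0.16,"dy":0,"dz":0,"hand":0.5},{"wx":0,"wy":-0.025,"wz":0,"dx":-0.1,"dy":0,"dz":0,"hand":0.5}]'
python3 - <<'E'
from h import *
print(r.get_state()['q'].round(2))
im=avg(); np.save('d4.npy',im)
cv2.imwrite('pics/t4.png',cv2.resize(np.clip(im[110:270,270:440,::-1],0,255).astype(np.uint8),None,fx=3.7,fy=3.7,interpolation=cv2.INTER_CUBIC))
P=polar(im)
print('card',[round(dark(P,-6,6,a,a+.004),2) for a in(.028,.032,.036,.040)],'ring',[round(dark(P,-22,-5,a,a+.004),2) for a in(.047,.051,.055)])
for a in(.025,.030,.036,.042,.048):print('ptr',dark(P,60,125,a,a+.004))
E
```

```text
tray [-4.81e-02 -1.00e-04  1.19e-01] w [ 0.0015  0.0004 -0.0003] F tray [-0.1  0.6 -0.2] mom [-0.01 -0.24  0.05] open 0.8511479079239781 47.7833
clock: 48.62
tool_pos: [0.4278, -0.1059, 0.2935]
eef_rot: [0.021, 1.0, 0.003, -0.002]
contact_force: [-0.8, -0.1, -0.0]
opening: 0.5
finger_force: 0.0
[ 0.69  0.46 -0.81  1.99  0.43  0.87  1.18]
card [np.float64(0.76), np.float64(-0.11), np.float64(0.21), np.float64(0.24)] ring [np.float64(-14.12), np.float64(-13.94), np.float64(-14.33)]
ptr 87.05781105991493
ptr 87.22156456659532
ptr 87.56784325722757
ptr 87.4574090309394
ptr 87.71335316071942
```

View pics/t4.png

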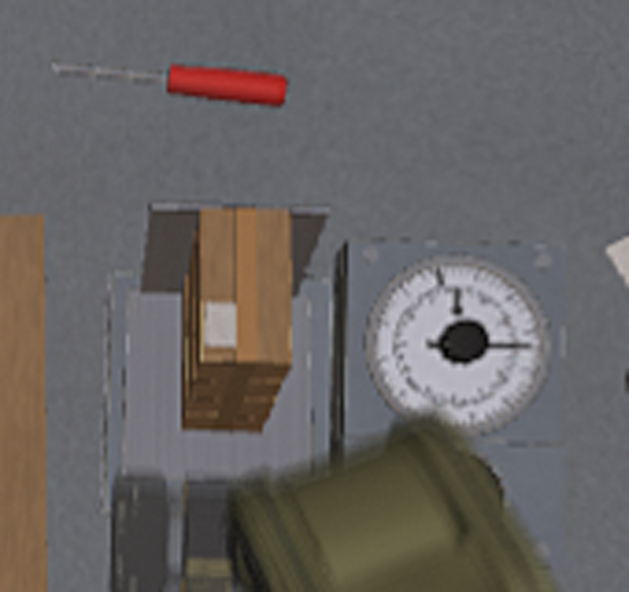

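The stack of four is straight, with its far ends at the backstop. Card zero reads 0.2° and the pointer 87.5°; the ring zero is at −14.1°. The tare knob therefore needs about 1.77 rad clockwise.

```bash

python3 -m jog '[{"wx":0,"wy":0,"wz":0.035,"dx":0,"dy":-0.14,"dz":0,"hand":0.3},{"wx":0,"wy":0,"wz":0.035,"dx":0,"dy":-0.14,"dz":0,"hand":0.3},{"wx":0,"wy":0,"wz":0.035,"dx":0,"dy":-0.14,"dz":0,"hand":0.3},{"wx":0,"wy":0,"wz":0.035,"dx":0,"dy":-0.14,"dz":0,"hand":0.3},{"wx":0,"wy":0,"wz":0.035,"dx":0,"dy":-0.14,"dz":0,"hand":0.3}]' >/dev/null
python3 -m jog '[{"wx":0,"wy":0,"wz":0,"dx":0.14,"dy":0,"dz":-0.1,"hand":0.3},{"wx":0,"wy":0,"wz":0,"dx":0.14,"dy":0,"dz":-0.1,"hand":0.3},{"wx":0,"wy":0,"wz":0,"dx":0.14,"dy":0,"dz":-0.1,"hand":0.3},{"wx":0,"wy":0,"wz":0,"dx":0.14,"dy":0,"dz":-0.05,"hand":0.3},{"wx":0,"wy":0,"wz":0,"dx":0,"dy":0,"dz":0,"hand":0.3}]' >/dev/null
python3 -m jog '[{"wx":0,"wy":0,"wz":0,"dx":0,"dy":0,"dz":0,"hand":0.3},{"wx":0,"wy":0,"wz":0,"dx":0,"dy":0,"dz":0,"hand":0.3}]'
python3 - <<'E'
from h import *
a=go([.5715,-.2825,.13],down(.3));go([.5715,-.2825,.079],down(.3),a);print(r.get_state()['q'].round(2))
E
```

```text
clock: 49.92
tool_pos: [0.5695, -0.2807, 0.2084]
eef_rot: [-0.153, 0.988, 0.004, -0.002]
contact_force: [-0.1, -0.2, 0.2]
opening: 0.699
finger_force: 0.0
d [ 0.008 -0.007 -0.314] w [-0.0033 -0.0025 -0.0039] rows 2
d [ 0.     0.    -0.204] w [0. 0. 0.] rows 2
[ 0.79  0.84 -0.78  1.54  0.64  1.04  1.71]
```

```bash

python3 -m jog '[{"wx":-0.003,"wy":-0.002,"wz":0,"dx":0.008,"dy":-0.007,"dz":-0.1,"hand":0.4},{"wx":0,"wy":0,"wz":0,"dx":0,"dy":0,"dz":-0.1,"hand":0.4},{"wx":0,"wy":0,"wz":0,"dx":0,"dy":0,"dz":-0.1,"hand":0.4},{"wx":0,"wy":0,"wz":0,"dx":0,"dy":0,"dz":0,"hand":0.4},{"wx":0,"wy":0,"wz":0,"dx":0,"dy":0,"dz":0,"hand":0.4}]' >/dev/null
python3 - <<'E'
from h import *
a=go([.5715,-.2825,.079],down(.3))
E
```

```text
d [ 0.007  0.003 -0.22 ] w [ 0.0001 -0.0012 -0.0035] rows 2
```

```bash

python3 -m jog '[{"wx":0,"wy":0,"wz":0,"dx":0.007,"dy":0.003,"dz":-0.07,"hand":0.4},{"wx":0,"wy":0,"wz":0,"dx":0,"dy":0,"dz":-0.07,"hand":0.4},{"wx":0,"wy":0,"wz":0,"dx":0,"dy":0,"dz":-0.06,"hand":0.4},{"wx":0,"wy":0,"wz":0,"dx":0,"dy":0,"dz":-0.02,"hand":0.4},{"wx":0,"wy":0,"wz":0,"dx":0,"dy":0,"dz":0,"hand":0.4}]'
python3 -m jog '[{"wx":0,"wy":0,"wz":0,"dx":0,"dy":0,"dz":0,"hand":1},{"wx":0,"wy":0,"wz":0,"dx":0,"dy":0,"dz":0,"hand":1},{"wx":0,"wy":0,"wz":0,"dx":0,"dy":0,"dz":0,"hand":1},{"wx":0,"wy":0,"wz":0,"dx":0,"dy":0,"dz":0,"hand":1},{"wx":0,"wy":0,"wz":0,"dx":0,"dy":0,"dz":0,"hand":1}]' 15
python3 -c "
from h import *
print(r.get_state()['q'].round(2))"
```

```text
clock: 50.75
tool_pos: [0.5722, -0.2822, 0.0787]
eef_rot: [-0.153, 0.988, 0.0, -0.001]
contact_force: [-0.6, 0.3, -0.0]
opening: 0.6
finger_force: 0.0
clock: 51.17
tool_pos: [0.5736, -0.2828, 0.0799]
eef_rot: [-0.153, 0.988, -0.001, 0.001]
contact_force: [1.0, -2.0, 4.0]
opening: 0.362
finger_force: 15.0
[ 0.74  0.99 -0.67  1.62  0.8   0.82  1.59]
```

```bash

python3 -m jog '[{"wx":0,"wy":0,"wz":-0.04,"dx":0,"dy":0,"dz":0,"hand":1},{"wx":0,"wy":0,"wz":-0.055,"dx":0,"dy":0,"dz":0,"hand":1},{"wx":0,"wy":0,"wz":-0.055,"dx":0,"dy":0,"dz":0,"hand":1},{"wx":0,"wy":0,"wz":-0.055,"dx":0,"dy":0,"dz":0,"hand":1},{"wx":0,"wy":0,"wz":-0.055,"dx":0,"dy":0,"dz":0,"hand":1}]' | tail -5
python3 -m jog '[{"wx":0,"wy":0,"wz":-0.055,"dx":0,"dy":0,"dz":0,"hand":1},{"wx":0,"wy":0,"wz":-0.055,"dx":0,"dy":0,"dz":0,"hand":1},{"wx":0,"wy":0,"wz":-0.055,"dx":0,"dy":0,"dz":0,"hand":1},{"wx":0,"wy":0,"wz":-0.055,"dx":0,"dy":0,"dz":0,"hand":1},{"wx":0,"wy":0,"wz":-0.055,"dx":0,"dy":0,"dz":0,"hand":1}]' | tail -5
python3 -m jog '[{"wx":0,"wy":0,"wz":-0.055,"dx":0,"dy":0,"dz":0,"hand":1},{"wx":0,"wy":0,"wz":-0.055,"dx":0,"dy":0,"dz":0,"hand":1},{"wx":0,"wy":0,"wz":-0.055,"dx":0,"dy":0,"dz":0,"hand":1},{"wx":0,"wy":0,"wz":-0.055,"dx":0,"dy":0,"dz":0,"hand":1},{"wx":0,"wy":0,"wz":-0.055,"dx":0,"dy":0,"dz":0,"hand":1}]' | tail -5
python3 -m jog '[{"wx":0,"wy":0,"wz":-0.055,"dx":0,"dy":0,"dz":0,"hand":1},{"wx":0,"wy":0,"wz":0,"dx":0,"dy":0,"dz":0,"hand":1},{"wx":0,"wy":0,"wz":0,"dx":0,"dy":0,"dz":0,"hand":1},{"wx":0,"wy":0,"wz":0,"dx":0,"dy":0,"dz":0,"hand":1}]' | tail -5
python3 - <<'E'
from h import *
s=r.get_state();y=Rot.from_quat(s['eef_rot']).as_matrix()[:,1];a=np.arctan2(-y[0],y[1]);print(a, 'turned from .307:',.307-a,s['moment'])
E
```

```text
tool_pos: [0.5737, -0.2834, 0.0799]
eef_rot: [0.109, 0.994, -0.001, 0.001]
contact_force: [0.7, -2.9, 2.4]
opening: 0.354
finger_force: 15.0
tool_pos: [0.5733, -0.284, 0.0799]
eef_rot: [0.375, 0.927, -0.001, 0.001]
contact_force: [0.3, -3.3, 2.0]
opening: 0.36
finger_force: 15.0
tool_pos: [0.5728, -0.2844, 0.0798]
eef_rot: [0.613, 0.79, -0.001, 0.001]
contact_force: [-1.9, -3.6, 3.3]
opening: 0.354
finger_force: 15.0
tool_pos: [0.5726, -0.2844, 0.0798]
eef_rot: [0.653, 0.758, -0.001, 0.001]
contact_force: [-0.7, -5.6, 6.8]
opening: 0.36
finger_force: 15.0
-1.4219233666106808 turned from .307: 1.7289233666106807 [-1.11775857  0.36250936 -0.06024693]
```

```bash

python3 -m jog '[{"wx":0,"wy":0,"wz":-0.021,"dx":0,"dy":0,"dz":0,"hand":1},{"wx":0,"wy":0,"wz":0,"dx":0,"dy":0,"dz":0,"hand":1},{"wx":0,"wy":0,"wz":0,"dx":0,"dy":0,"dz":0,"hand":1}]' >/dev/null
python3 -c "
from h import *
s=r.get_state();y=Rot.from_quat(s['eef_rot']).as_matrix()[:,1];a=np.arctan2(-y[0],y[1]);print(.307-a)"
python3 -m jog '[{"wx":0,"wy":0,"wz":0,"dx":0,"dy":0,"dz":0,"hand":0.4},{"wx":0,"wy":0,"wz":0,"dx":0,"dy":0,"dz":0,"hand":0.4},{"wx":0,"wy":0,"wz":0,"dx":0,"dy":0,"dz":0,"hand":0.4},{"wx":0,"wy":0,"wz":0,"dx":0,"dy":0,"dz":0.05,"hand":0.4},{"wx":0,"wy":0,"wz":0,"dx":0,"dy":0,"dz":0.1,"hand":0.4}]' >/dev/null
python3 -m jog '[{"wx":0,"wy":0,"wz":0,"dx":0,"dy":0,"dz":0.15,"hand":0.4},{"wx":0,"wy":0,"wz":0,"dx":-0.08,"dy":0,"dz":0.1,"hand":0.4},{"wx":0,"wy":0,"wz":0,"dx":-0.15,"dy":-0.03,"dz":0,"hand":0.4},{"wx":0,"wy":0,"wz":0,"dx":-0.15,"dy":-0.03,"dz":0,"hand":0.4},{"wx":0,"wy":0,"wz":0,"dx":-0.15,"dy":-0.03,"dz":0,"hand":0.4}]' >/dev/null
python3 -m jog '[{"wx":0,"wy":0,"wz":0,"dx":-0.1,"dy":0,"dz":0,"hand":0.4},{"wx":0,"wy":0,"wz":0,"dx":0,"dy":0,"dz":0,"hand":0.4}]'
cat > tc.py <<'E'
from h import *
im=avg(); np.save('d5.npy',im)
P=polar(im);O=polar(np.load('d4.npy'))
print('card',[round(dark(P,-6,6,a,a+.004),2) for a in(.028,.032,.036,.040)])
print('ptr now',[round(dark(P,75,100,a,a+.004),2) for a in(.025,.030,.036,.042)],'ring',[round(dark(P,75,100,a,a+.003),2) for a in(.048,.052,.056,.058)])
print('ptr before',[round(dark(O,75,100,a,a+.004),2) for a in(.025,.030,.036,.042,.048,.051)])
# ring rotation by correlation of the ring band
rad=np.arange(.015,.072,.0005)
Q=np.roll(P,180,1)[::-1][:, 300+90:300+330] if False else P[:,110:240]
cv2.imwrite('pics/'+__import__('sys').argv[1],np.clip(cv2.resize(Q,(780,500),interpolation=cv2.INTER_CUBIC),0,255).astype(np.uint8)[::-1])
E
python3 tc.py pol5.png
```

```text
1.7710771807626176
clock: 54.0
tool_pos: [0.4079, -0.305, 0.1792]
eef_rot: [0.67, 0.742, -0.002, -0.003]
contact_force: [-0.0, 0.1, -0.8]
opening: 0.6
finger_force: 0.0
card [np.float64(0.76), np.float64(-0.13), np.float64(0.24), np.float64(0.25)]
ptr now [np.float64(86.88), np.float64(87.22), np.float64(87.55), np.float64(87.45)] ring [np.float64(87.57), np.float64(87.59), np.float64(87.49), np.float64(87.59)]
ptr before [np.float64(87.06), np.float64(87.22), np.float64(87.57), np.float64(87.46), np.float64(87.71), np.float64(87.77)]
```

View pics/pol5.png

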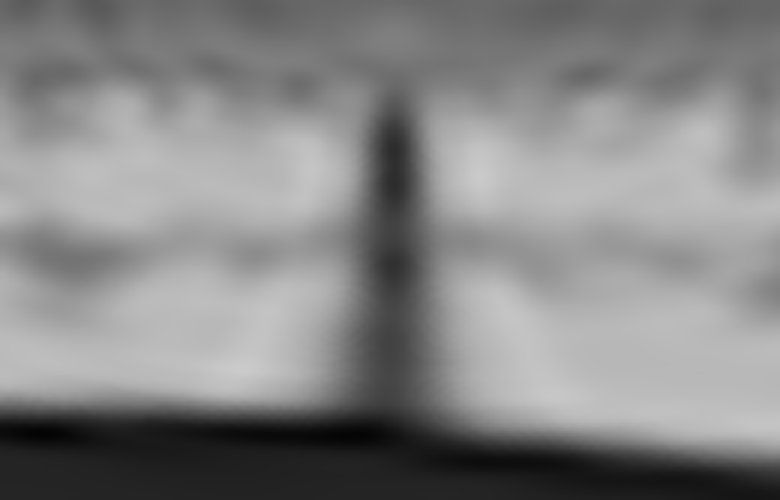

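The ring's zero line sits exactly under the pointer (column 395 of 780, 87.5° for both). A quick check that the contactor is in the bin, then I'll hand in.

```bash
python3 - <<'E'
from h import *
save('top','end.png',(100,110,440,330),2.3)
E
```

```text
(no output)
```

View pics/end.png

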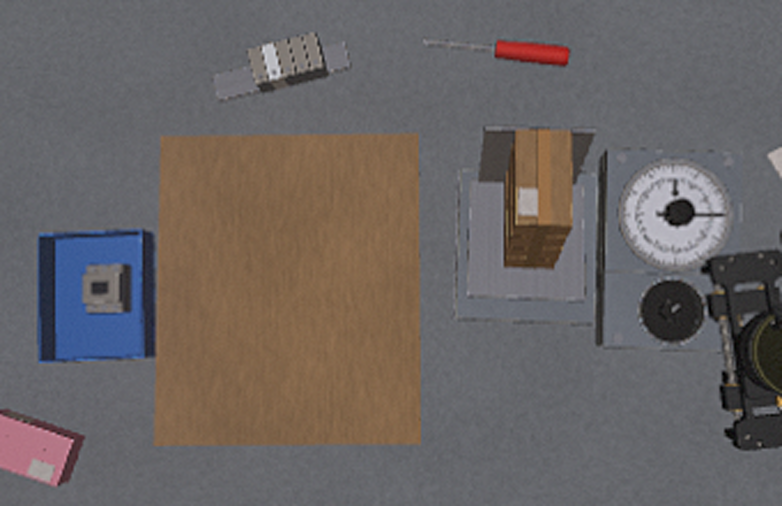

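The contactor is in the bin at (105,287), the column of four is straight at (538,200), and the bystanders are where they were.

```bash
python3 -c "
from plant import r
print(r.finish_job())"
```

```text
the job is handed in; nothing more can be done
None
```

The job is handed in, with no verdict shown: the contactor is in the bin, the inner card was zeroed on the empty tray, all four cartons are in one straight column against the backstop, and the outer ring is zeroed under that load (both zeros within about 0.5° in the top camera).

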